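Load the brass tumbler

TASK

Load the tumbler and start it: lift its lid off by the knob and lay it, knob up, on the middle of the black rubber mat, then lower every brass ball knob from the tray gently into the tub without dropping it, leaving the ring handle in the tray. When all the knobs are in, set the lid gently and squarely back on the tub and only then push the start lever fully over to its other side; leave the other things on the bench where they are.

Things in the scene. Friction and masses are not known exactly. Their poses are not given: they have to be found in the camera images.
- tumbler: Tumbling machine, fixed: green base 236 x 236 x 45 mm with a deep open steel tub (inner radius 108 mm at the floor, 112 at the rim, wall 6). Inner floor 51 mm, rim 145 mm above the bench. Origin on the bench under the tub axis. On its -x side (nearest the robot), centred 155 mm from the origin, a control box (75 x 120, 50 mm high) with the start lever. Stands left, middle or right.
- tub_mouth (a point): Centre of the tub's mouth, level with the rim, 94 mm above the inner floor.
- lever (a joint): Start lever on the control box. 0 to about 0.15 = off, leaning to the tumbler's -y side; 1.0 rad = fully over to the +y side (on). It swings in the tumbler's y-z plane and stays where it is left.
- lever_tip (a point): Tip of the lever: centre of its black end ball. The lever is about 75 mm long from its pivot (which is on the control box, 72 mm above the bench) and is pushed sideways near the tip.
- lid: Loose steel lid, 0.35 kg: plug below (radius 100 mm, 10 mm deep), disc (radius 122, 6 thick), stem and upright black cylindrical knob (diameter 30, from 30 to 58 mm above the origin) to grip it by. Origin at the centre of the plug's underside, z up. Seated on the tub, the disc lies on the rim and the origin is 10 mm below the rim.
- mat: Black rubber mat on the bench, 250 x 250 x 4 mm. Origin at the centre of its underside. Fixed.
- tray: Shallow dark steel tray, 270 (x) x 210 (y) mm outside, walls 4 mm thick and 24 mm high, floor 4 mm. Origin at the centre of its underside. Fixed. The knobs start here.
- ring_handle: Brass ring handle lying flat among the knobs in the tray: ring of 64 mm outer diameter, 10 mm thick, with a small block on it. Origin at the ring's centre, underside. Not to be tumbled.
- knob0: Brass ball knob: ball of 42 mm diameter on a short neck (20 mm diameter) and a round foot plate (38 mm diameter, 6 mm thick), 57 mm tall. Origin at the centre of the foot's underside, z towards the ball. About 0.13 kg. Three to five of these are present, absent ones give None.
- knob0_ball (a point): Centre of the ball of knob0, 36 mm from its foot: grip it here.
- knob1: Brass ball knob like knob0.
- knob1_ball (a point): Centre of the ball of knob1, 36 mm from its foot: grip it here.
- knob2: Brass ball knob like knob0.
- knob2_ball (a point): Centre of the ball of knob2, 36 mm from its foot: grip it here.
- knob3: Brass ball knob like knob0.
- knob3_ball (a point): Centre of the ball of knob3, 36 mm from its foot: grip it here.
- knob4: Brass ball knob like knob0.
- knob4_ball (a point): Centre of the ball of knob4, 36 mm from its foot: grip it here.
- wax_bar: Bystander: reddish bar of polishing compound, 110 x 45 x 35 mm, on the bench. Origin under its centre. Leave it alone.
- tin: Bystander: small steel tin, 68 mm diameter, 75 mm tall. Origin under its centre. Leave it alone.
- ring_spare: Bystander: brass ring handle lying on the bench near the robot. Origin under its centre. Leave it alone.
- mug: Bystander: white mug, 85 mm tall. Origin under its centre. Leave it alone.
Mind the look-alikes: they are no part of the job. Several things have the shape of the lid; the one meant has the colours described above.

How it is judged:
On the way, in this order (a step that is already met when the one before it is completed fails the run):
1. the lid lies knob up on the mat, released (horizontal distance between lid and mat below 0.07 m and z of lid in the frame of mat below 0.012 m and angle between lid's own z axis and vertical below 0.12 rad and linear speed of lid below 0.03 m/s and contact force between lid and the fingers below 0.1 N), for 0.2 s.
2. every ball knob present is in the tub, released and at rest (horizontal distance between each of knob0_ball, knob1_ball, knob2_ball, knob3_ball, knob4_ball and tub_mouth below 0.1 m and z of each of knob0_ball, knob1_ball, knob2_ball, knob3_ball, knob4_ball in the frame of tub_mouth below -0.019 m and linear speed of each of knob0, knob1, knob2, knob3, knob4 below 0.05 m/s and contact force between each of knob0, knob1, knob2, knob3, knob4 and the fingers below 0.1 N), for 0.2 s.
3. the lid is seated on the tub and released, the lever still off (horizontal distance between lid and tub_mouth below 0.015 m and z of lid in the frame of tub_mouth between -0.015 and -0.006 m and angle between lid's own z axis and vertical below 0.06 rad and linear speed of lid below 0.03 m/s and contact force between lid and the fingers below 0.1 N and value of joint lever below 0.4 rad), for 0.2 s.
4. the lever is fully over (value of joint lever above 0.9 rad), for 0.2 s.
At the end, for the whole second after the job is handed in: Every ball knob present is in the tub and at rest; the lid is seated level on the tub's rim, within 15 mm of its centre and released; the lever is over by more than 0.9 rad; the ring handle is still in the tray (horizontal distance between each of knob0_ball, knob1_ball, knob2_ball, knob3_ball, knob4_ball and tub_mouth below 0.1 m and z of each of knob0_ball, knob1_ball, knob2_ball, knob3_ball, knob4_ball in the frame of tub_mouth below -0.019 m and linear speed of each of knob0, knob1, knob2, knob3, knob4 below 0.05 m/s and horizontal distance between lid and tub_mouth below 0.015 m and z of lid in the frame of tub_mouth between -0.015 and -0.006 m and angle between lid's own z axis and vertical below 0.06 rad and linear speed of lid below 0.03 m/s and contact force between lid and the fingers below 0.1 N and x of ring_handle in the frame of tray between -0.135 and 0.135 m and y of ring_handle in the frame of tray between -0.105 and 0.105 m and value of joint lever above 0.9 rad); the robot touches nothing.
It fails at once if a knob falls in the tub at over 0.9 m/s, as when dropped from more than 4 cm ((horizontal distance between knob0_ball and tub_mouth below 0.11 m and z of knob0_ball in the frame of tub_mouth below 0 m and linear speed of knob0 above 0.9 m/s) or (horizontal distance between knob1_ball and tub_mouth below 0.11 m and z of knob1_ball in the frame of tub_mouth below 0 m and linear speed of knob1 above 0.9 m/s) or (horizontal distance between knob2_ball and tub_mouth below 0.11 m and z of knob2_ball in the frame of tub_mouth below 0 m and linear speed of knob2 above 0.9 m/s) or (horizontal distance between knob3_ball and tub_mouth below 0.11 m and z of knob3_ball in the frame of tub_mouth below 0 m and linear speed of knob3 above 0.9 m/s) or (horizontal distance between knob4_ball and tub_mouth below 0.11 m and z of knob4_ball in the frame of tub_mouth below 0 m and linear speed of knob4 above 0.9 m/s)).
It fails at once if the lid comes down on the tub at over 0.6 m/s, as when dropped from more than 2 cm (horizontal distance between lid and tub_mouth below 0.05 m and z of lid in the frame of tub_mouth below 0.015 m and linear speed of lid above 0.6 m/s).
It fails at once if another thing on the bench is pushed more than 40 mm (distance of any of wax_bar, tin, ring_spare, mug from where it was at the start of the episode above 0.04 m).
Of knob0, knob1, knob2, knob3, knob4 only 3 to 5 are there at a start; the rules pass over those that are not, and their reading is None.
At some moment in a run one of knob0, knob1, knob2, knob3, knob4 may be knocked a few centimetres aside while the robot is not near it.
It also fails if it takes over 210 s, if anything falls off the work surface, if the arm or the gripper's body presses on something with over 40 N, if the wrist force passes 120 N, or if a joint passes its speed limit or range.

ROBOT

A 7-joint arm with a two-finger parallel gripper is mounted at the origin on the work surface. World frame = base frame: x ahead of the robot, y to its left, z up, the work surface at z = 0. Lengths are in m, angles in rad, forces in N, time in s.
With the tool pointing down it reaches from about 0.4 to 0.85 m from the base axis. Payload 10.4 kg.
Tool frame: the origin (TCP) lies at the very end of the fingers, on their centre line; the grasp point (between the pads) lies 19 mm behind it (r.hold_point_z is the distance from the TCP to the grasp point, in m); z points along the fingers, y is the direction in which the jaws open and shut (so a half turn about z gives the same grasp; the last joint's range is limited). The gripper opens to 85 mm and grips with 20 to 120 N. Pads are 22 mm wide; open, the fingers measure 114 mm over their backs; the gripper's body (76 mm by 85 mm) begins 54 mm behind the grasp point. The pads swing forward as they close: fully open they stand 13 mm farther back than shut.
Start: joints at [1.3, 0.332, -0.065, 1.46, 0.022, 1.35, -0.088], TCP at [0.153, -0.606, 0.231] pointing down, gripper open.
Joint ranges: [-2.6, 2.6], [-0.5, 2.12], [-1.47, 1.34], [0.16, 2.42], [-1.27, 4.41], [0.06, 2.06], [-2.6, 2.6]. Speed limits (rad/s): [2.22, 2.22, 2.79, 2.79, 3.14, 3.14, 3.14].

INTERFACE

Orientations are given as a 3x3 rotation matrix whose columns are the frame's x, y, z axes.
In Python, from workcell import r gives the robot as it stands.
- The arm moves only by the tool play_rows, never from a script. Its argument "increments" is a list of rows, each an object with "hand": the closure in counts, from 0 (fully open) to 255 (shut); "slide": the shift along the world's x, y, z in cm, a list of three; "delta_rot": the turn, a rotation vector about the world's x, y, z in degrees, a list of three. A call has 1 to 12 rows; each row shifts and turns the commanded pose from where the row before left it; what a row does not reach is not made up. A row lasts 1/8 s, in which the tool goes at most 62.5 mm and 10.7 degrees, less where a joint would pass 70% of its speed; a pose out of reach is approached as far as the arm can. A call is refused whole if a number of a shift passes 6.25 or a number of a turn 10.7, either way. A call with a gripper value outside its range is refused whole. The fingers move at their own pace and stop on an object; the grip force is fixed at half the most. Time passes only in rows, so rows that do not move let the fingers close. It gives the time, the measured TCP pose, the force and the opening at its end, in the units of the state.
- r.get_obs(): the state, without advancing time (a new reading comes with each control period).
- r.read_camera(name): name is "scene" or "top"; returns the picture (384x512x3 uint8, red, green, blue); there is no depth.
- r.camera_info(name): a dict with "intrinsics" (3x3 intrinsics, pixels), "position" and "rotation" of the camera in the world. Camera axes: x right, y up, looking along -z (the intrinsics and any distortion apply to the point x, -y, -z); pixel columns grow to the right and rows downward; lengths in m; the calibration is good to about 2 mm. A picture is of the moment at which its call begins. camera_info takes no time and is no camera call.
- r.sign_off(): hands the job in, once; it reports no verdict.
Trained networks look in the newest picture that a camera, given by its name, has taken for a name from the list of things; names that differ only in an ending like _2 or _b are one class to them, and where a whole thing is asked for, a point or a joint stands for the part that bears it (a point fixed in the world has none). Each returns a list of dicts, best first, with "score" (0 to 1); they miss things now and then, are a little off and sometimes report something else, mostly with a low value. They report only what shows in the picture. A call takes as long as a camera call. They do not tell look-alikes from the thing itself.
- r.cut_out(camera, label): "mask" (384x512 bool, what is visible of it) and "point" ([row, column] in pixels, amid what is visible of it).
The state is a dict: "time": time; "joints": joint angles; "qvel": joint speeds; "effort": joint torques, N m; "position": TCP position; "orientation": TCP orientation; "contact_force": force on the tool from outside, world axes, zero at the start; "torque": the same for the moment, N m; "gripper_width": finger opening in m.
Only numpy, scipy, OpenCV 4.12 (cv2) and the standard library are available. Lean on these libraries where they do the work, as an engineer would, in place of code of your own. Each camera call takes 0.05 s, during which the arm holds its last target.

## Working session

There is one attempt and no reset: what is moved stays moved. The work goes in short steps, Python scripts to look and compute and a tool call to move; the robot and the scene stay as the last step left them, time stands still between calls to the robot, and variables do not carry over. Pictures are saved under pics/ and viewed, and the job is handed in when it is done.

Besides the shell and the picture viewer there is one more tool, called after "Request:" by a JSON object that holds its "name" and its "arguments". play_rows: Moves the arm, as the interface text tells. Its arguments: {"type":"object","properties":{"increments":{"type":"array","items":{"type":"object","properties":{"hand":{"type":"number"},"slide":{"type":"array","items":{"type":"number"}},"delta_rot":{"type":"array","items":{"type":"number"}}}}}},"required":["increments"]}

```bash
ls; mkdir -p pics
python3 - <<'E'
from workcell import r
import cv2
for n in("scene","top"):
    im=r.read_camera(n); cv2.imwrite(f"pics/{n}0.png",im[:,:,::-1])
    c=r.camera_info(n); print(n,c)
o=r.get_obs(); print(o['time'],o['position'],o['orientation'],o['gripper_width'])
E
```

```text
pics
scene {'intrinsics': array([[352.96390011,   0.        , 262.60349132],
       [  0.        , 352.96390011, 188.08726207],
       [  0.        ,   0.        ,   1.        ]]), 'position': array([1.0740339 , 0.2440296 , 1.01149084]), 'rotation': array([[-0.57195065, -0.67841738,  0.46110987],
       [ 0.82013297, -0.4620116 ,  0.33753101],
       [-0.01594879,  0.57122249,  0.8206403 ]])}
top {'intrinsics': array([[492.67716757,   0.        , 250.35992413],
       [  0.        , 492.67716757, 191.081506  ],
       [  0.        ,   0.        ,   1.        ]]), 'position': array([ 0.2882823 , -0.13538683,  1.66238128]), 'rotation': array([[-0.01060753,  0.98484642, -0.17310404],
       [-0.99970548, -0.01422369, -0.01966296],
       [-0.02182718,  0.17284448,  0.98470725]])}
0.1 [ 0.15319985 -0.60558674  0.23060335] [[ 9.69448203e-01  2.45295843e-01 -3.62213050e-04]
 [ 2.45296105e-01 -9.69447446e-01  1.21258383e-03]
 [-5.37047433e-05 -1.26438667e-03 -9.99999199e-01]] 0.08507395642439852
```

View pics/scene0.png

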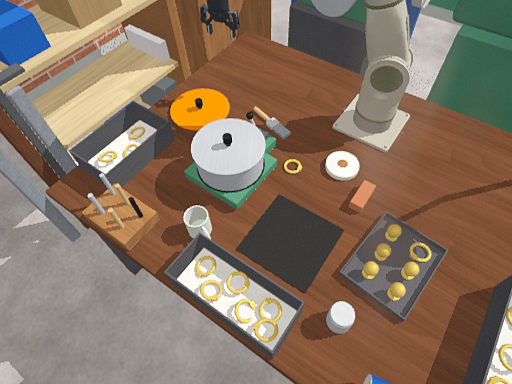

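View pics/top0.png

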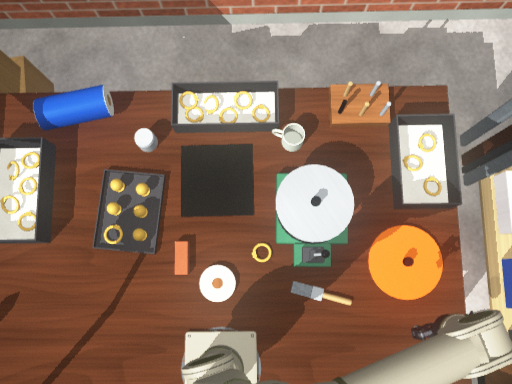

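```bash
cat > h.py <<'E'
import numpy as np,cv2
from workcell import r
def ray(cam,uv):
    c=r.camera_info(cam);K=c['intrinsics'];R=np.array(c['rotation'])
    d=np.array([(uv[0]-K[0,2])/K[0,0],-(uv[1]-K[1,2])/K[1,1],-1.])
    return np.array(c['position']),R@d
def at(cam,uv,z):
    p,d=ray(cam,uv); return p+d*(z-p[2])/d[2]
def proj(cam,X):
    c=r.camera_info(cam);K=c['intrinsics'];q=np.array(c['rotation']).T@(np.array(X)-c['position'])
    return np.array([K[0,2]+K[0,0]*q[0]/-q[2],K[1,2]+K[1,1]*q[1]/q[2]])
def tri(uvt,uvs):
    A=[];b=[]
    for c,uv in(("top",uvt),("scene",uvs)):
        p,d=ray(c,uv);d=d/np.linalg.norm(d);P=np.eye(3)-np.outer(d,d);A.append(P);b.append(P@p)
    return np.linalg.lstsq(np.vstack(A),np.hstack(b),rcond=None)[0]
def cen(m):
    v,u=np.nonzero(m);return u.mean(),v.mean()
def crop(im,u,v,w,h,s,name):
    cv2.imwrite(name,cv2.resize(im[v:v+h,u:u+w,::-1],None,fx=s,fy=s,interpolation=cv2.INTER_CUBIC))
E
python3 - <<'E'
from h import *
t=r.read_camera("top");s=r.read_camera("scene")
crop(t,85,160,90,100,6,"pics/tray_t.png");crop(s,330,205,130,120,6,"pics/tray_s.png")
crop(s,180,110,110,100,6,"pics/tum_s.png");crop(t,265,155,100,120,5,"pics/tum_t.png")
for c in("top","scene"):
  for l in("lid","tumbler","lever","mat","tray","knob0","ring_handle"):
    for d in r.cut_out(c,l):
        m=d['mask'];v,u=np.nonzero(m)
        print(c,l,round(d['score'],2),np.round(cen(m),1),(u.min(),u.max(),v.min(),v.max()),m.sum())
E
```

```text
top lid 0.59 [314.4 203. ] (np.int64(276), np.int64(353), np.int64(165), np.int64(242)) 4719
top tumbler 0.69 [307.6 242.7] (np.int64(275), np.int64(348), np.int64(173), np.int64(267)) 1690
top tumbler 0.37 [117.1 185.5] (np.int64(109), np.int64(125), np.int64(178), np.int64(192)) 186
top lever 0.71 [216.9 180.4] (np.int64(180), np.int64(254), np.int64(144), np.int64(216)) 5175
top lever 0.5 [324.  254.1] (np.int64(316), np.int64(329), np.int64(251), np.int64(258)) 65
top mat 0.67 [216.9 180.3] (np.int64(181), np.int64(253), np.int64(144), np.int64(216)) 5049
top tray 0.63 [129.4 212.2] (np.int64(93), np.int64(165), np.int64(171), np.int64(253)) 4023
top knob0 0.65 [139.9 211.3] (np.int64(134), np.int64(146), np.int64(205), np.int64(217)) 128
top knob0 0.62 [142.7 189.6] (np.int64(136), np.int64(149), np.int64(183), np.int64(196)) 142
top knob0 0.62 [116.9 185.4] (np.int64(109), np.int64(124), np.int64(179), np.int64(191)) 157
top knob0 0.51 [114.  208.9] (np.int64(108), np.int64(120), np.int64(204), np.int64(214)) 119
top ring_handle 0.51 [145.6 139.9] (np.int64(135), np.int64(157),
[... 684 characters left out ...]
(112), np.int64(124)) 66
scene tray 0.89 [392.9 265.9] (np.int64(340), np.int64(445), np.int64(213), np.int64(320)) 4876
scene tray 0.18 [369.5 270.4] (np.int64(362), np.int64(378), np.int64(262), np.int64(279)) 228
scene knob0 0.7 [409.6 270.2] (np.int64(402), np.int64(418), np.int64(262), np.int64(278)) 217
scene knob0 0.68 [369.5 269.8] (np.int64(362), np.int64(377), np.int64(262), np.int64(278)) 200
scene knob0 0.62 [392.7 232.6] (np.int64(385), np.int64(401), np.int64(225), np.int64(241)) 201
scene knob0 0.53 [396.  291.2] (np.int64(387), np.int64(405), np.int64(283), np.int64(300)) 251
scene ring_handle 0.47 [419.1 253. ] (np.int64(409), np.int64(430), np.int64(243), np.int64(262)) 240
```

View pics/tray_t.png

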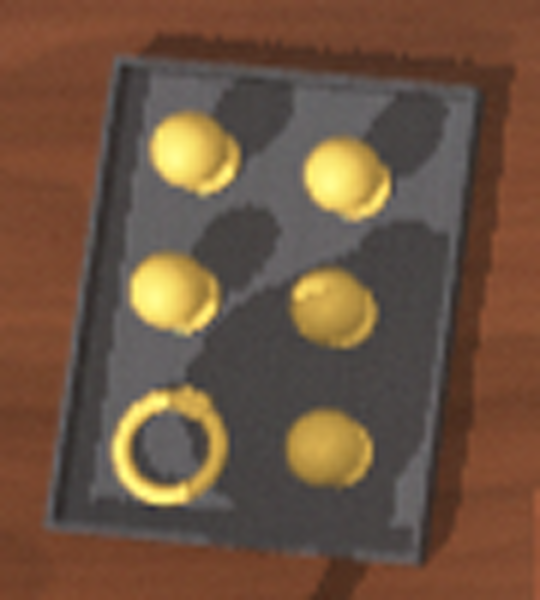

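View pics/tray_s.png

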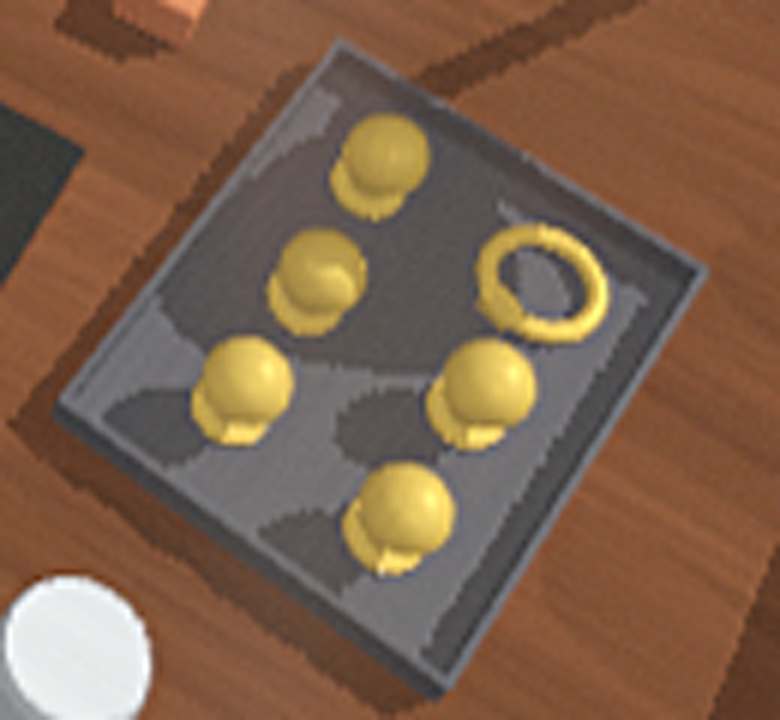

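View pics/tum_s.png

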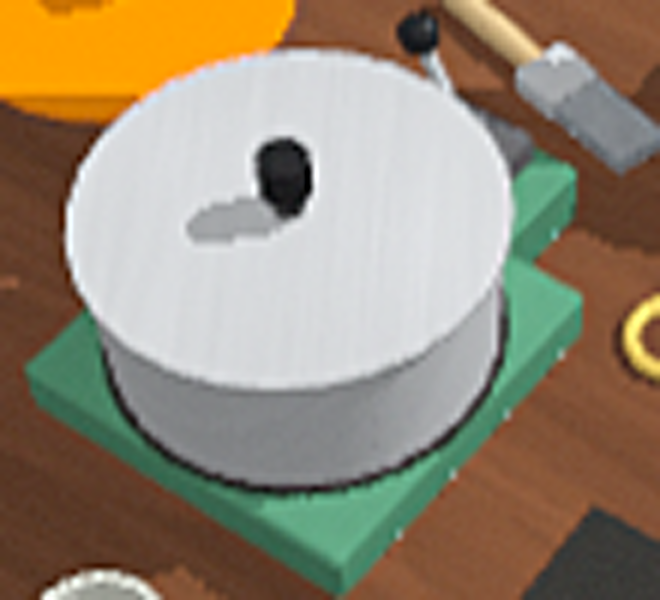

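View pics/tum_t.png

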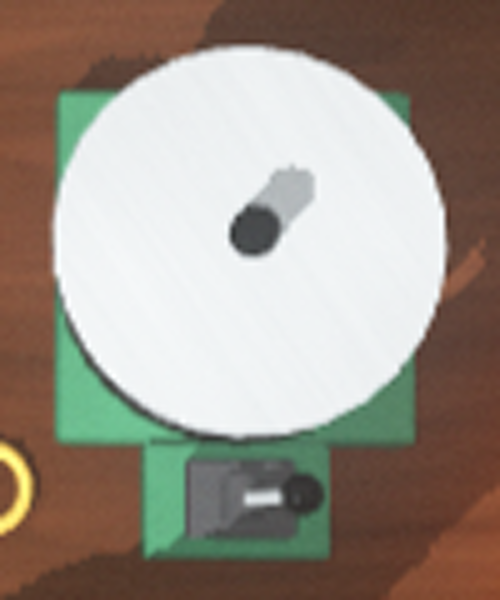

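Run:
```python
from h import *
np.set_printoptions(precision=4,suppress=True)
print("lid disc",at("top",(314.7,203.2),.151),"knobtop",at("top",(316,201.2),.193))
# disc in scene: ellipse fit
s=r.read_camera("scene");t=r.read_camera("top")
print("tri knob", tri((316,201),(180+285/6,110+175/6)))
print("tri tip", tri((325.4,254),(180+418/6,110+32/6)))
print("base corners z.045",[at("top",(265+a/5,155+b/5),.045)[:2] for a,b in((57,92),(410,92),(415,442),(55,442))])
print("box corners z.05",[at("top",(265+a/5,155+b/5),.045)[:2] for a,b in((143,557),(330,557))])
print("mat",[at("top",p,.004)[:2] for p in((181,145),(252,144),(253,215),(181,216),(216.9,180.3))])
print("tray corners .024",[at("top",(85+a/6,160+b/6),.024)[:2] for a,b in((118,60),(479,88),(422,560),(50,527))])
tk=[(190,147),(345,172),(170,288),(330,303),(327,445)]
sk=[(405,510),(488,383),(245,383),(322,273),(386,157)]
T=[(85+a/6,160+b/6) for a,b in tk];S=[(330+a/6,205+b/6) for a,b in sk]
for p in T:
    X=at("top",p,.040); print(p,X,proj("scene",X))
print(S)
import itertools
for p in T:
    q=min(S,key=lambda q:np.linalg.norm(np.array(q)-proj("scene",at("top",p,.04)))); print(tri(p,q))
print("ring",at("top",(113,234),.014))
for n,uv in(("mug",(292,137)),("tin",(146,133)),("wax",(181,258)),("spare",(261,253))): print(n,at("top",uv,.04))
```

```text
lid disc [ 0.513  -0.3038  0.151 ] knobtop [ 0.5128 -0.3033  0.193 ]
tri knob [ 0.5141 -0.3026  0.1783]
tri tip [ 0.3562 -0.3309  0.1415]
base corners z.045 [array([ 0.6315, -0.191 ]), array([ 0.6279, -0.4266]), array([ 0.3949, -0.4195]), array([ 0.3978, -0.1851])]
box corners z.05 [array([ 0.3228, -0.2406]), array([ 0.3214, -0.3614])]
mat [array([0.7464, 0.1379]), array([ 0.7459, -0.1097]), array([ 0.4974, -0.1103]), array([0.4972, 0.1344]), array([0.6191, 0.0123])]
tray corners .024 [array([0.6568, 0.3957]), array([0.6373, 0.1884]), array([0.3712, 0.2149]), array([0.3918, 0.4229])]
(116.66666666666667, 184.5) [0.6025 0.3477 0.04  ] [395.9776 290.0322]
(142.5, 188.66666666666666) [0.587  0.2597 0.04  ] [369.1867 268.5617]
(113.33333333333333, 208.0) [0.5227 0.356  0.04  ] [409.7741 269.0759]
(140.0, 210.5) [0.513  0.2661 0.04  ] [381.9334 250.205 ]
(139.5, 234.16666666666669) [0.434  0.2655 0.04  ] [392.4505 230.5895]
[(397.5, 290.0), (411.3333333333333, 268.8333333333333), (370.8333333333333, 268.8333333333333), (383.6666666666667, 250.5), (394.3333333333333, 231.16666666666666)]
[0.6017 0.349  0.042 ]
[0.5862 0.2618 0.0406]
[0.5218 0.3571 0.0429]
[0.5123 0.2684 0.0405]
[0.4334 0.2684 0.0394]
ring [0.438  0.3616 0.014 ]
mug [ 0.7583 -0.2467  0.04  ]
tin [0.781 0.253 0.04 ]
wax [0.3542 0.1266 0.04  ]
spare [ 0.3674 -0.1356  0.04  ]
```

Request:
{"name": "play_rows", "arguments": {"increments": [{"hand":0,"slide":[0,0,5],"delta_rot":[0,0,0]},{"hand":0,"slide":[3.6,3.0,0],"delta_rot":[0,0,3.1]},{"hand":0,"slide":[3.6,3.0,0],"delta_rot":[0,0,3.1]},{"hand":0,"slide":[3.6,3.0,0],"delta_rot":[0,0,3.1]},{"hand":0,"slide":[3.6,3.0,0],"delta_rot":[0,0,3.1]},{"hand":0,"slide":[3.6,3.0,0],"delta_rot":[0,0,3.1]},{"hand":0,"slide":[3.6,3.0,0],"delta_rot":[0,0,3.1]},{"hand":0,"slide":[3.6,3.0,0],"delta_rot":[0,0,3.1]},{"hand":0,"slide":[3.6,3.0,0],"delta_rot":[0,0,3.1]},{"hand":0,"slide":[3.6,3.0,0],"delta_rot":[0,0,3.1]},{"hand":0,"slide":[3.6,3.0,0],"delta_rot":[0,0,3.1]},{"hand":0,"slide":[0,0,0],"delta_rot":[0,0,0]}]}}

```text
time: 2.5
position: [0.5161, -0.3019, 0.2811]
orientation: [[0.7, 0.715, 0.001], [0.715, -0.7, 0.002], [0.002, -0.001, -1.0]]
contact_force: [-0.9, -1.2, 0.7]
gripper_width: 0.0855
```

Request:
{"name": "play_rows", "arguments": {"increments": [{"hand":0,"slide":[-0.3,-0.1,-4]},{"hand":0,"slide":[0,0,-3]},{"hand":0,"slide":[0,0,-3]},{"hand":0,"slide":[0,0,-1.8]},{"hand":0,"slide":[0,0,0]},{"hand":255,"slide":[0,0,0]},{"hand":255,"slide":[0,0,0]},{"hand":255,"slide":[0,0,0]},{"hand":255,"slide":[0,0,0]},{"hand":255,"slide":[0,0,0]},{"hand":255,"slide":[0,0,0]},{"hand":255,"slide":[0,0,0]}]}}

```text
$.increments[0]: bad value
```

Rows need all fields.

Request:
{"name": "play_rows", "arguments": {"increments": [{"hand":0,"slide":[-0.3,-0.1,-4],"delta_rot":[0,0,0]},{"hand":0,"slide":[0,0,-3],"delta_rot":[0,0,0]},{"hand":0,"slide":[0,0,-3],"delta_rot":[0,0,0]},{"hand":0,"slide":[0,0,-1.8],"delta_rot":[0,0,0]},{"hand":0,"slide":[0,0,0],"delta_rot":[0,0,0]},{"hand":255,"slide":[0,0,0],"delta_rot":[0,0,0]},{"hand":255,"slide":[0,0,0],"delta_rot":[0,0,0]},{"hand":255,"slide":[0,0,0],"delta_rot":[0,0,0]},{"hand":255,"slide":[0,0,0],"delta_rot":[0,0,0]},{"hand":255,"slide":[0,0,0],"delta_rot":[0,0,0]},{"hand":255,"slide":[0,0,0],"delta_rot":[0,0,0]},{"hand":255,"slide":[0,0,0],"delta_rot":[0,0,0]}]}}

```text
time: 4.0
position: [0.5106, -0.3071, 0.1643]
orientation: [[0.705, 0.71, 0.001], [0.71, -0.705, -0.001], [0.0, 0.001, -1.0]]
contact_force: [-1.1, 1.1, 6.3]
gripper_width: 0.0285
```

Request:
{"name": "play_rows", "arguments": {"increments": [{"hand":255,"slide":[0,0,0.5],"delta_rot":[0,0,0]},{"hand":255,"slide":[0,0,1],"delta_rot":[0,0,0]},{"hand":255,"slide":[0,0,1.5],"delta_rot":[0,0,0]},{"hand":255,"slide":[0,0,1.5],"delta_rot":[0,0,0]},{"hand":255,"slide":[0,0,1.5],"delta_rot":[0,0,0]},{"hand":255,"slide":[0,0,1],"delta_rot":[0,0,0]},{"hand":255,"slide":[0,0,1],"delta_rot":[0,0,0]},{"hand":255,"slide":[0,0,0],"delta_rot":[0,0,0]}]}}

```text
time: 5.0
position: [0.5106, -0.3071, 0.2441]
orientation: [[0.705, 0.71, 0.001], [0.71, -0.705, -0.001], [0.0, 0.001, -1.0]]
contact_force: [0.2, -0.7, -3.1]
gripper_width: 0.0284
```

Run:
```python
from h import *
cv2.imwrite("pics/s1.png",r.read_camera("scene")[:,:,::-1])
t=r.read_camera("top");crop(t,160,130,220,150,3,"pics/t1.png")
print(r.get_obs()['position'],r.get_obs()['contact_force'],r.get_obs()['gripper_width'])
```

```text
[ 0.51017709 -0.30684482  0.24294576] [ 0.95826838 -0.11783298 -3.42208474] 0.02821367178667241
```

View pics/s1.png

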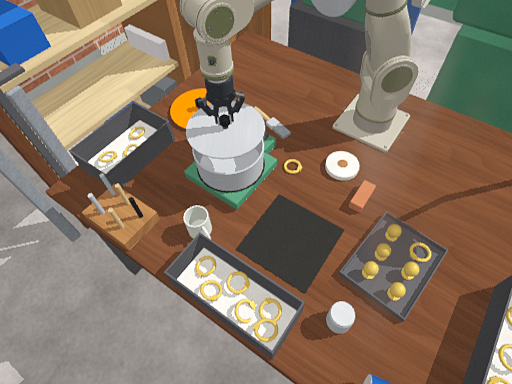

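Request:
{"name": "play_rows", "arguments": {"increments": [{"hand":255,"slide":[0.6,1.5,0],"delta_rot":[0,0,0]},{"hand":255,"slide":[1,3,0],"delta_rot":[0,0,0]},{"hand":255,"slide":[1.2,3.5,0],"delta_rot":[0,0,0]},{"hand":255,"slide":[1.2,3.5,0],"delta_rot":[0,0,0]},{"hand":255,"slide":[1.2,3.5,0],"delta_rot":[0,0,0]},{"hand":255,"slide":[1.2,3.5,0],"delta_rot":[0,0,0]},{"hand":255,"slide":[1.2,3.5,-1],"delta_rot":[0,0,0]},{"hand":255,"slide":[1.2,3.5,-1],"delta_rot":[0,0,0]},{"hand":255,"slide":[1.2,3.5,-1],"delta_rot":[0,0,0]},{"hand":255,"slide":[0.8,2.0,-1],"delta_rot":[0,0,0]},{"hand":255,"slide":[0.4,1.0,-1],"delta_rot":[0,0,0]},{"hand":255,"slide":[0,0,-1],"delta_rot":[0,0,0]}]}}

```text
time: 6.6
position: [0.6221, 0.014, 0.1826]
orientation: [[0.704, 0.71, -0.0], [0.71, -0.704, 0.0], [-0.0, -0.0, -1.0]]
contact_force: [-0.6, -0.3, -3.1]
gripper_width: 0.0286
```

Request:
{"name": "play_rows", "arguments": {"increments": [{"hand":255,"slide":[0,0,-2],"delta_rot":[0,0,0]},{"hand":255,"slide":[0,0,-2.5],"delta_rot":[0,0,0]},{"hand":255,"slide":[0,0,-2.5],"delta_rot":[0,0,0]},{"hand":255,"slide":[0,0,-2.5],"delta_rot":[0,0,0]},{"hand":255,"slide":[0,0,-1.5],"delta_rot":[0,0,0]},{"hand":255,"slide":[0,0,-1],"delta_rot":[0,0,0]},{"hand":255,"slide":[0,0,-0.5],"delta_rot":[0,0,0]},{"hand":255,"slide":[0,0,0],"delta_rot":[0,0,0]}]}}

```text
time: 7.6
position: [0.6225, 0.013, 0.0586]
orientation: [[0.705, 0.709, 0.0], [0.709, -0.705, -0.0], [0.0, 0.0, -1.0]]
contact_force: [-0.3, -0.5, -2.2]
gripper_width: 0.0285
```

Request:
{"name": "play_rows", "arguments": {"increments": [{"hand":255,"slide":[0,0,-1],"delta_rot":[0,0,0]},{"hand":255,"slide":[0,0,-0.7],"delta_rot":[0,0,0]},{"hand":255,"slide":[0,0,-0.4],"delta_rot":[0,0,0]},{"hand":255,"slide":[0,0,-0.3],"delta_rot":[0,0,0]},{"hand":255,"slide":[0,0,0],"delta_rot":[0,0,0]}]}}

```text
time: 8.22
position: [0.6223, 0.0131, 0.0342]
orientation: [[0.705, 0.71, -0.0], [0.71, -0.705, -0.0], [-0.0, -0.0, -1.0]]
contact_force: [-0.2, 0.3, -3.6]
gripper_width: 0.0285
```

Request:
{"name": "play_rows", "arguments": {"increments": [{"hand":255,"slide":[0,0,-0.2],"delta_rot":[0,0,0]},{"hand":255,"slide":[0,0,0],"delta_rot":[0,0,0]},{"hand":90,"slide":[0,0,0],"delta_rot":[0,0,0]},{"hand":90,"slide":[0,0,0],"delta_rot":[0,0,0]},{"hand":90,"slide":[0,0,0],"delta_rot":[0,0,0]},{"hand":90,"slide":[0,0,0],"delta_rot":[0,0,0]},{"hand":90,"slide":[0,0,3],"delta_rot":[0,0,0]},{"hand":90,"slide":[0,0,5],"delta_rot":[0,0,0]},{"hand":90,"slide":[0,0,5],"delta_rot":[0,0,0]},{"hand":90,"slide":[-1.2,6,4],"delta_rot":[0,0,0]},{"hand":90,"slide":[-1.2,5,0],"delta_rot":[0,0,0]}]}}

```text
time: 9.6
position: [0.6013, 0.1158, 0.2]
orientation: [[0.706, 0.709, 0.006], [0.709, -0.706, 0.001], [0.005, 0.003, -1.0]]
contact_force: [0.1, 0.3, -0.7]
gripper_width: 0.0554
```

Run:
```python
from h import *
s=r.read_camera("scene");t=r.read_camera("top")
cv2.imwrite("pics/s2.png",s[:,:,::-1])
crop(t,90,120,280,160,2.8,"pics/t2.png")
print(r.get_obs()['position'])
```

```text
[0.5981813  0.12202494 0.19781897]
```

View pics/s2.png

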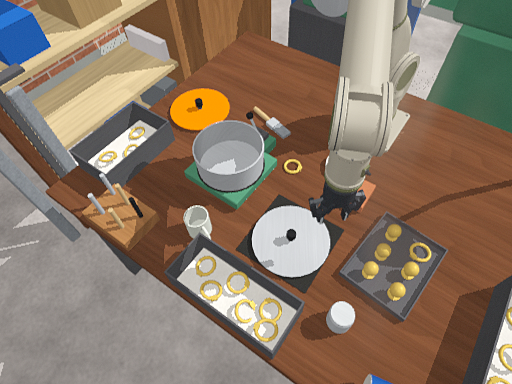

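View pics/t2.png

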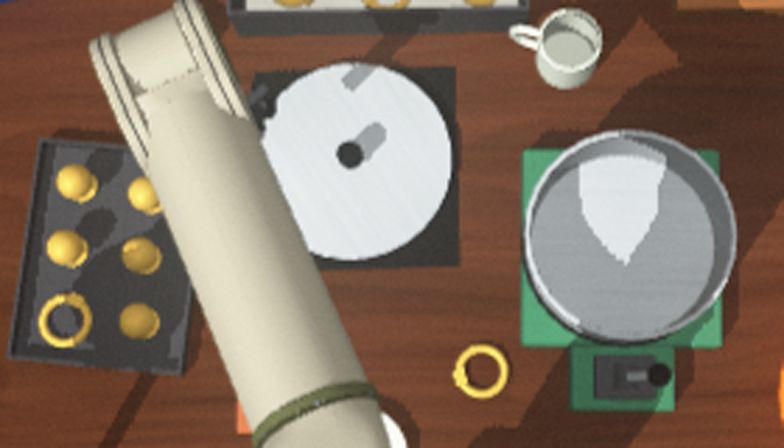

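Run:
```python
from h import *
np.set_printoptions(precision=4,suppress=True)
print("lidknob",at("top",(90+350/2.8,120+155/2.8),.062),"disc",at("top",(90+350.5/2.8+0.5,120+161/2.8),.02))
print("rim",at("top",(90+631/2.8,120+236.5/2.8),.145))
print("scene rim",at("scene",((193+264)/2,(121+177)/2.),.145))
o=r.get_obs();print(o['position'],o['joints'])
```

```text
lidknob [0.6244 0.0135 0.062 ] disc [0.6257 0.0151 0.02  ]
rim [ 0.5099 -0.3064  0.145 ]
scene rim [ 0.5226 -0.2924  0.145 ]
[0.5982 0.122  0.1978] [ 0.2087  0.3844 -0.6174  1.5232  0.2243  1.304  -1.2058]
```

Request:
{"name": "play_rows", "arguments": {"increments": [{"hand":90,"slide":[-0.3,3.5,-1],"delta_rot":[0,0,0]},{"hand":90,"slide":[-0.4,4,-2],"delta_rot":[0,0,0]},{"hand":90,"slide":[-0.4,4,-3],"delta_rot":[0,0,0]},{"hand":90,"slide":[-0.2,2.3,-3],"delta_rot":[0,0,0]},{"hand":90,"slide":[0,0,0],"delta_rot":[0,0,0]},{"hand":90,"slide":[0,0,0],"delta_rot":[0,0,0]}]}}

```text
time: 10.45
position: [0.5878, 0.2514, 0.1072]
orientation: [[0.705, 0.709, 0.001], [0.709, -0.705, -0.0], [0.0, 0.001, -1.0]]
contact_force: [-0.1, -0.3, 0.4]
gripper_width: 0.0554
```

Request:
{"name": "play_rows", "arguments": {"increments": [{"hand":90,"slide":[-0.2,0.9,-1],"delta_rot":[0,0,0]},{"hand":90,"slide":[0,0,-2],"delta_rot":[0,0,0]},{"hand":90,"slide":[0,0,-2],"delta_rot":[0,0,0]},{"hand":90,"slide":[0,0,-2],"delta_rot":[0,0,0]},{"hand":90,"slide":[0,0,-1.5],"delta_rot":[0,0,0]},{"hand":90,"slide":[0,0,0],"delta_rot":[0,0,0]},{"hand":255,"slide":[0,0,0],"delta_rot":[0,0,0]},{"hand":255,"slide":[0,0,0],"delta_rot":[0,0,0]},{"hand":255,"slide":[0,0,0],"delta_rot":[0,0,0]},{"hand":255,"slide":[0,0,0],"delta_rot":[0,0,0]}]}}

```text
time: 11.7
position: [0.5855, 0.2617, 0.0223]
orientation: [[0.705, 0.71, 0.001], [0.71, -0.705, 0.0], [0.001, 0.001, -1.0]]
contact_force: [-0.2, -0.4, 5.6]
gripper_width: 0.0392
```

Request:
{"name": "play_rows", "arguments": {"increments": [{"hand":255,"slide":[0,0,1],"delta_rot":[0,0,0]},{"hand":255,"slide":[0,0,4],"delta_rot":[0,0,0]},{"hand":255,"slide":[0,0,5],"delta_rot":[0,0,0]},{"hand":255,"slide":[0,-2,5],"delta_rot":[0,0,0]},{"hand":255,"slide":[-0.2,-4,4],"delta_rot":[0,0,0]},{"hand":255,"slide":[-0.2,-4.5,0],"delta_rot":[0,0,0]},{"hand":255,"slide":[-0.2,-4.5,0],"delta_rot":[0,0,0]},{"hand":255,"slide":[-0.2,-4.5,0],"delta_rot":[0,0,0]},{"hand":255,"slide":[-0.2,-4.5,0],"delta_rot":[0,0,0]},{"hand":255,"slide":[-0.2,-4.5,0],"delta_rot":[0,0,0]},{"hand":255,"slide":[-0.2,-4.5,0],"delta_rot":[0,0,0]},{"hand":255,"slide":[-0.2,-4.5,0],"delta_rot":[0,0,0]}]}}

```text
time: 13.2
position: [0.5686, -0.115, 0.212]
orientation: [[0.704, 0.71, 0.0], [0.71, -0.704, -0.0], [-0.0, 0.0, -1.0]]
contact_force: [1.0, 0.2, -0.6]
gripper_width: 0.0391
```

Request:
{"name": "play_rows", "arguments": {"increments": [{"hand":255,"slide":[0,-4.5,0],"delta_rot":[0,0,0]},{"hand":255,"slide":[0,-4.5,0],"delta_rot":[0,0,0]},{"hand":255,"slide":[0,-4,0],"delta_rot":[0,0,0]},{"hand":255,"slide":[0,-3,0],"delta_rot":[0,0,0]},{"hand":255,"slide":[0,-2,0],"delta_rot":[0,0,0]},{"hand":255,"slide":[0,0,0],"delta_rot":[0,0,0]}]}}

```text
time: 13.95
position: [0.5686, -0.2946, 0.2113]
orientation: [[0.706, 0.708, -0.0], [0.708, -0.706, 0.0], [-0.0, -0.0, -1.0]]
contact_force: [0.6, -0.9, -2.1]
gripper_width: 0.0395
```

Request:
{"name": "play_rows", "arguments": {"increments": [{"hand":255,"slide":[0,0,-3],"delta_rot":[0,0,0]},{"hand":255,"slide":[0,0,-3.5],"delta_rot":[0,0,0]},{"hand":255,"slide":[0,0,-3.5],"delta_rot":[0,0,0]},{"hand":255,"slide":[0,0,-2],"delta_rot":[0,0,0]},{"hand":255,"slide":[0,0,-1.4],"delta_rot":[0,0,0]},{"hand":255,"slide":[0,0,0],"delta_rot":[0,0,0]},{"hand":90,"slide":[0,0,0],"delta_rot":[0,0,0]},{"hand":90,"slide":[0,0,0],"delta_rot":[0,0,0]},{"hand":90,"slide":[0,0,0],"delta_rot":[0,0,0]},{"hand":90,"slide":[0,0,3],"delta_rot":[0,0,0]},{"hand":90,"slide":[0,0,5],"delta_rot":[0,0,0]},{"hand":90,"slide":[0,0,5],"delta_rot":[0,0,0]}]}}

```text
time: 15.45
position: [0.5689, -0.2936, 0.2092]
orientation: [[0.705, 0.71, 0.0], [0.71, -0.705, -0.0], [0.0, 0.0, -1.0]]
contact_force: [0.2, -0.4, 0.2]
gripper_width: 0.0552
```

```bash
cat > look.py <<'E'
from h import *
import sys
np.set_printoptions(precision=4,suppress=True)
n=sys.argv[1]
s=r.read_camera("scene");t=r.read_camera("top")
a=cv2.resize(s[205:325,330:460],None,fx=3,fy=3,interpolation=2);b=cv2.resize(s[90:210,180:310],None,fx=3,fy=3,interpolation=2)
cv2.imwrite(f"pics/{n}.png",np.hstack([a,b])[:,:,::-1])
for c in("top","scene"):
    for d in r.cut_out(c,"knob0"):
        p=cen(d['mask']); print(c,round(d['score'],2),np.round(p,1),d['mask'].sum(),at(c,p,.04),'tub',at(c,p,.087)[:2])
E
python3 look.py l1
```

```text
top 0.65 [140.  211.3] 123 [0.5104 0.266  0.04  ] tub [0.5039 0.2543]
top 0.54 [117.3 185.4] 150 [0.5996 0.3453 0.04  ] tub [0.5905 0.3314]
top 0.45 [114.  208.7] 144 [0.5202 0.3536 0.04  ] tub [0.5134 0.3394]
scene 0.69 [409.3 270.4] 215 [0.5273 0.3563 0.04  ] tub [0.5537 0.3509]
scene 0.61 [393.  232.4] 195 [0.4389 0.2694 0.04  ] tub [0.4696 0.2682]
scene 0.6 [396.  291.5] 253 [0.6064 0.3495 0.04  ] tub [0.629  0.3444]
scene 0.51 [382.1 251.8] 224 [0.5175 0.2687 0.04  ] tub [0.5445 0.2676]
scene 0.5 [221.5 168.2] 99 [ 0.5398 -0.3229  0.04  ] tub [ 0.5657 -0.2955]
```

View pics/l1.png

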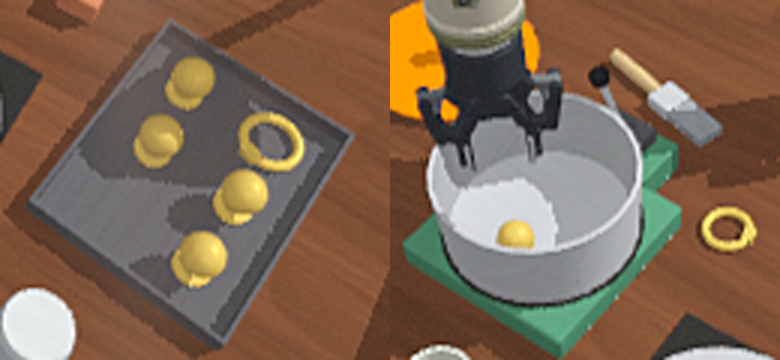

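Request:
{"name": "play_rows", "arguments": {"increments": [{"hand":90,"slide":[0,3,0],"delta_rot":[0,0,0]},{"hand":90,"slide":[-0.5,5,0],"delta_rot":[0,0,0]},{"hand":90,"slide":[-0.5,5,0],"delta_rot":[0,0,0]},{"hand":90,"slide":[-0.5,5,0],"delta_rot":[0,0,0]},{"hand":90,"slide":[-0.5,5,0],"delta_rot":[0,0,0]},{"hand":90,"slide":[-0.5,5,0],"delta_rot":[0,0,0]},{"hand":90,"slide":[-0.7,5,0],"delta_rot":[0,0,0]},{"hand":90,"slide":[-0.7,5,-1],"delta_rot":[0,0,0]},{"hand":90,"slide":[-0.7,5,-2],"delta_rot":[0,0,0]},{"hand":90,"slide":[-0.7,5,-3],"delta_rot":[0,0,0]},{"hand":90,"slide":[-0.5,5,-2],"delta_rot":[0,0,0]},{"hand":90,"slide":[0,3,-2],"delta_rot":[0,0,0]}]}}

```text
time: 17.15
position: [0.5092, 0.2688, 0.1056]
orientation: [[0.703, 0.711, -0.002], [0.711, -0.703, 0.0], [-0.001, -0.002, -1.0]]
contact_force: [0.6, -0.9, -0.2]
gripper_width: 0.0555
```

Request:
{"name": "play_rows", "arguments": {"increments": [{"hand":90,"slide":[0,0,0],"delta_rot":[0,0,0]},{"hand":90,"slide":[0,0,0],"delta_rot":[0,0,0]}]}}

```text
time: 17.4
position: [0.511, 0.2653, 0.107]
orientation: [[0.705, 0.709, -0.001], [0.709, -0.705, -0.001], [-0.001, -0.0, -1.0]]
contact_force: [0.1, -1.0, -0.1]
gripper_width: 0.0554
```

On target for the (0.511, 0.266) knob.

Request:
{"name": "play_rows", "arguments": {"increments": [{"hand":90,"slide":[0,0.1,-1],"delta_rot":[0,0,0]},{"hand":90,"slide":[0,0,-2],"delta_rot":[0,0,0]},{"hand":90,"slide":[0,0,-2],"delta_rot":[0,0,0]},{"hand":90,"slide":[0,0,-2],"delta_rot":[0,0,0]},{"hand":90,"slide":[0,0,-1.5],"delta_rot":[0,0,0]},{"hand":90,"slide":[0,0,0],"delta_rot":[0,0,0]},{"hand":255,"slide":[0,0,0],"delta_rot":[0,0,0]},{"hand":255,"slide":[0,0,0],"delta_rot":[0,0,0]},{"hand":255,"slide":[0,0,0],"delta_rot":[0,0,0]},{"hand":255,"slide":[0,0,0],"delta_rot":[0,0,0]}]}}

```text
time: 18.65
position: [0.5115, 0.2677, 0.0233]
orientation: [[0.705, 0.71, 0.001], [0.71, -0.705, 0.001], [0.001, 0.001, -1.0]]
contact_force: [-0.3, 0.0, 5.3]
gripper_width: 0.0396
```

Request:
{"name": "play_rows", "arguments": {"increments": [{"hand":255,"slide":[0,0,1],"delta_rot":[0,0,0]},{"hand":255,"slide":[0,0,4],"delta_rot":[0,0,0]},{"hand":255,"slide":[0,0,5],"delta_rot":[0,0,0]},{"hand":255,"slide":[0,-2,5],"delta_rot":[0,0,0]},{"hand":255,"slide":[0,-4,4],"delta_rot":[0,0,0]},{"hand":255,"slide":[0,-4.5,0],"delta_rot":[0,0,0]},{"hand":255,"slide":[0,-4.5,0],"delta_rot":[0,0,0]},{"hand":255,"slide":[-0.1,-4.5,0],"delta_rot":[0,0,0]},{"hand":255,"slide":[-0.2,-4.5,0],"delta_rot":[0,0,0]},{"hand":255,"slide":[-0.2,-4.5,0],"delta_rot":[0,0,0]},{"hand":255,"slide":[-0.2,-4.5,0],"delta_rot":[0,0,0]},{"hand":255,"slide":[-0.2,-4.5,0],"delta_rot":[0,0,0]}]}}

```text
time: 20.15
position: [0.5015, -0.109, 0.2129]
orientation: [[0.705, 0.71, -0.0], [0.71, -0.705, -0.0], [-0.0, 0.0, -1.0]]
contact_force: [1.1, -0.2, -1.1]
gripper_width: 0.0392
```

Request:
{"name": "play_rows", "arguments": {"increments": [{"hand":255,"slide":[-0.1,-5,0],"delta_rot":[0,0,0]},{"hand":255,"slide":[-0.1,-5,0],"delta_rot":[0,0,0]},{"hand":255,"slide":[0,-5,0],"delta_rot":[0,0,0]},{"hand":255,"slide":[0,-5,0],"delta_rot":[0,0,0]},{"hand":255,"slide":[0,-3.5,0],"delta_rot":[0,0,0]},{"hand":255,"slide":[0,-2,0],"delta_rot":[0,0,0]},{"hand":255,"slide":[0,0,0],"delta_rot":[0,0,0]},{"hand":255,"slide":[0,0,0],"delta_rot":[0,0,0]}]}}

```text
time: 21.15
position: [0.5007, -0.3606, 0.2127]
orientation: [[0.703, 0.711, 0.0], [0.711, -0.703, 0.001], [0.001, -0.0, -1.0]]
contact_force: [0.1, 0.2, -1.7]
gripper_width: 0.0394
```

Request:
{"name": "play_rows", "arguments": {"increments": [{"hand":255,"slide":[0,-0.2,-3],"delta_rot":[0,0,0]},{"hand":255,"slide":[0,0,-3.5],"delta_rot":[0,0,0]},{"hand":255,"slide":[0,0,-3.5],"delta_rot":[0,0,0]},{"hand":255,"slide":[0,0,-2],"delta_rot":[0,0,0]},{"hand":255,"slide":[0,0,-1.4],"delta_rot":[0,0,0]},{"hand":255,"slide":[0,0,0],"delta_rot":[0,0,0]},{"hand":90,"slide":[0,0,0],"delta_rot":[0,0,0]},{"hand":90,"slide":[0,0,0],"delta_rot":[0,0,0]},{"hand":90,"slide":[0,0,0],"delta_rot":[0,0,0]},{"hand":90,"slide":[0,0,3],"delta_rot":[0,0,0]},{"hand":90,"slide":[0,0,5],"delta_rot":[0,0,0]},{"hand":90,"slide":[0,0,5],"delta_rot":[0,0,0]}]}}

```text
time: 22.65
position: [0.4999, -0.3653, 0.2109]
orientation: [[0.705, 0.709, 0.001], [0.709, -0.705, -0.001], [-0.0, 0.002, -1.0]]
contact_force: [0.2, -0.1, -0.1]
gripper_width: 0.0556
```

```bash
python3 look.py l2
```

```text
top 0.68 [116.7 185.2] 136 [0.6001 0.3476 0.04  ] tub [0.591  0.3336]
top 0.64 [309.1 188.9] 122 [ 0.578  -0.2991  0.04  ] tub [ 0.5696 -0.2944]
top 0.64 [113.9 208.9] 151 [0.5197 0.3539 0.04  ] tub [0.513  0.3397]
top 0.58 [139.3 234.4] 169 [0.4332 0.2662 0.04  ] tub [0.429  0.2546]
top 0.22 [220.6 188.2] 1136 [ 0.5848 -0.0033  0.04  ] tub [ 0.5762 -0.0072]
scene 0.64 [218.1 149.7] 170 [ 0.4796 -0.3868  0.04  ] tub [ 0.5083 -0.3562]
scene 0.63 [392.6 232.6] 168 [0.4402 0.2688 0.04  ] tub [0.4708 0.2676]
scene 0.63 [395.8 291.5] 263 [0.6067 0.349  0.04  ] tub [0.6293 0.344 ]
scene 0.52 [409.2 270.6] 234 [0.5281 0.3563 0.04  ] tub [0.5545 0.3509]
scene 0.4 [221.3 168.4] 93 [ 0.5406 -0.3229  0.04  ] tub [ 0.5664 -0.2955]
```

View pics/l2.png

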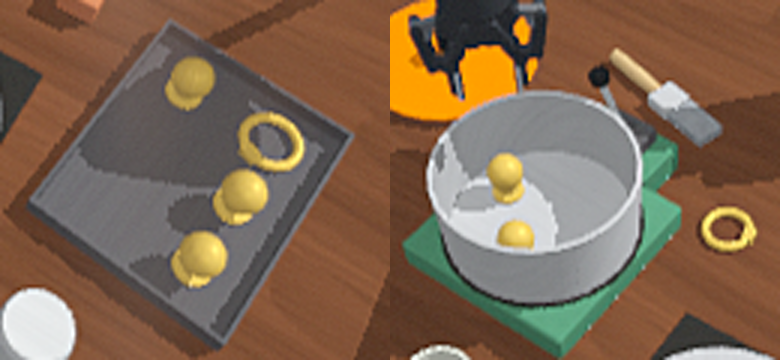

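Request:
{"name": "play_rows", "arguments": {"increments": [{"hand":90,"slide":[0,3,0],"delta_rot":[0,0,0]},{"hand":90,"slide":[0,5,0],"delta_rot":[0,0,0]},{"hand":90,"slide":[0,5,0],"delta_rot":[0,0,0]},{"hand":90,"slide":[0,5,0],"delta_rot":[0,0,0]},{"hand":90,"slide":[0,5,0],"delta_rot":[0,0,0]},{"hand":90,"slide":[0,5,0],"delta_rot":[0,0,0]},{"hand":90,"slide":[-0.7,5,0],"delta_rot":[0,0,0]},{"hand":90,"slide":[-1,5,0],"delta_rot":[0,0,0]},{"hand":90,"slide":[-1,5,0],"delta_rot":[0,0,0]},{"hand":90,"slide":[-1,5,0],"delta_rot":[0,0,0]},{"hand":90,"slide":[-1,5,0],"delta_rot":[0,0,0]},{"hand":90,"slide":[-1,5,0],"delta_rot":[0,0,0]}]}}

```text
time: 24.35
position: [0.4424, 0.2163, 0.2077]
orientation: [[0.705, 0.709, -0.001], [0.709, -0.705, -0.001], [-0.001, 0.0, -1.0]]
contact_force: [0.1, 0.5, 0.1]
gripper_width: 0.0552
```

Request:
{"name": "play_rows", "arguments": {"increments": [{"hand":90,"slide":[-1,4,-2],"delta_rot":[0,0,0]},{"hand":90,"slide":[0,1,-3],"delta_rot":[0,0,0]},{"hand":90,"slide":[0,0,-3],"delta_rot":[0,0,0]},{"hand":90,"slide":[0,0,-2],"delta_rot":[0,0,0]},{"hand":90,"slide":[0,0,0],"delta_rot":[0,0,0]},{"hand":90,"slide":[0,0,0],"delta_rot":[0,0,0]}]}}

```text
time: 25.1
position: [0.4332, 0.2654, 0.109]
orientation: [[0.705, 0.709, 0.0], [0.709, -0.705, 0.0], [0.0, 0.0, -1.0]]
contact_force: [-0.2, 0.6, 1.3]
gripper_width: 0.0552
```

Request:
{"name": "play_rows", "arguments": {"increments": [{"hand":90,"slide":[0,0.1,-1.2],"delta_rot":[0,0,0]},{"hand":90,"slide":[0,0,-2],"delta_rot":[0,0,0]},{"hand":90,"slide":[0,0,-2],"delta_rot":[0,0,0]},{"hand":90,"slide":[0,0,-2],"delta_rot":[0,0,0]},{"hand":90,"slide":[0,0,-1.5],"delta_rot":[0,0,0]},{"hand":90,"slide":[0,0,0],"delta_rot":[0,0,0]},{"hand":255,"slide":[0,0,0],"delta_rot":[0,0,0]},{"hand":255,"slide":[0,0,0],"delta_rot":[0,0,0]},{"hand":255,"slide":[0,0,0],"delta_rot":[0,0,0]},{"hand":255,"slide":[0,0,0],"delta_rot":[0,0,0]}]}}

```text
time: 26.35
position: [0.4335, 0.2667, 0.0222]
orientation: [[0.705, 0.71, 0.001], [0.71, -0.705, 0.001], [0.001, 0.001, -1.0]]
contact_force: [-0.9, 0.8, 6.9]
gripper_width: 0.0392
```

Request:
{"name": "play_rows", "arguments": {"increments": [{"hand":255,"slide":[0,0,1],"delta_rot":[0,0,0]},{"hand":255,"slide":[0,0,4],"delta_rot":[0,0,0]},{"hand":255,"slide":[0,0,5],"delta_rot":[0,0,0]},{"hand":255,"slide":[0,-2,5],"delta_rot":[0,0,0]},{"hand":255,"slide":[0.2,-4,4],"delta_rot":[0,0,0]},{"hand":255,"slide":[0.3,-4.5,0],"delta_rot":[0,0,0]},{"hand":255,"slide":[0.3,-4.5,0],"delta_rot":[0,0,0]},{"hand":255,"slide":[0.3,-4.5,0],"delta_rot":[0,0,0]},{"hand":255,"slide":[0.3,-4.5,0],"delta_rot":[0,0,0]},{"hand":255,"slide":[0.3,-4.5,0],"delta_rot":[0,0,0]},{"hand":255,"slide":[0.2,-4.5,0],"delta_rot":[0,0,0]},{"hand":255,"slide":[0,-4.5,0],"delta_rot":[0,0,0]}]}}

```text
time: 27.85
position: [0.4517, -0.1099, 0.212]
orientation: [[0.704, 0.71, 0.0], [0.71, -0.704, -0.0], [0.0, 0.0, -1.0]]
contact_force: [1.5, 0.6, -1.6]
gripper_width: 0.0391
```

Request:
{"name": "play_rows", "arguments": {"increments": [{"hand":255,"slide":[0,-4.5,0],"delta_rot":[0,0,0]},{"hand":255,"slide":[0,-4.5,0],"delta_rot":[0,0,0]},{"hand":255,"slide":[0,-4.5,0],"delta_rot":[0,0,0]},{"hand":255,"slide":[0,-4,0],"delta_rot":[0,0,0]},{"hand":255,"slide":[0,-2,0],"delta_rot":[0,0,0]},{"hand":255,"slide":[0,-1,0],"delta_rot":[0,0,0]},{"hand":255,"slide":[0,0,0],"delta_rot":[0,0,0]},{"hand":255,"slide":[0,0,0],"delta_rot":[0,0,0]}]}}

```text
time: 28.85
position: [0.4525, -0.3122, 0.2117]
orientation: [[0.703, 0.711, 0.0], [0.711, -0.703, 0.0], [0.0, -0.0, -1.0]]
contact_force: [0.1, 0.5, -1.5]
gripper_width: 0.0395
```

Request:
{"name": "play_rows", "arguments": {"increments": [{"hand":255,"slide":[0,-0.4,-3],"delta_rot":[0,0,0]},{"hand":255,"slide":[0,0,-3.5],"delta_rot":[0,0,0]},{"hand":255,"slide":[0,0,-3.5],"delta_rot":[0,0,0]},{"hand":255,"slide":[0,0,-2],"delta_rot":[0,0,0]},{"hand":255,"slide":[0,0,-1.4],"delta_rot":[0,0,0]},{"hand":255,"slide":[0,0,0],"delta_rot":[0,0,0]},{"hand":90,"slide":[0,0,0],"delta_rot":[0,0,0]},{"hand":90,"slide":[0,0,0],"delta_rot":[0,0,0]},{"hand":90,"slide":[0,0,0],"delta_rot":[0,0,0]},{"hand":90,"slide":[0,0,3],"delta_rot":[0,0,0]},{"hand":90,"slide":[0,0,5],"delta_rot":[0,0,0]},{"hand":90,"slide":[0,0,5],"delta_rot":[0,0,0]}]}}

```text
time: 30.35
position: [0.4523, -0.3176, 0.2105]
orientation: [[0.704, 0.71, 0.002], [0.71, -0.704, -0.001], [0.0, 0.002, -1.0]]
contact_force: [0.8, -0.4, -0.5]
gripper_width: 0.055
```

```bash
python3 look.py l3
```

```text
top 0.57 [131.  187.8] 132 [0.5906 0.2987 0.04  ] tub [0.5818 0.2861]
top 0.52 [297.7 202. ] 2927 [ 0.5343 -0.2601  0.04  ] tub [ 0.5272 -0.2565]
top 0.47 [113.9 208.8] 151 [0.52   0.3539 0.04  ] tub [0.5133 0.3397]
scene 0.79 [409.  270.5] 241 [0.528  0.3556 0.04  ] tub [0.5544 0.3502]
scene 0.68 [218.2 149.8] 135 [ 0.4801 -0.3861  0.04  ] tub [ 0.5088 -0.3556]
scene 0.56 [221.6 167.8] 99 [ 0.5381 -0.3236  0.04  ] tub [ 0.5641 -0.2962]
scene 0.54 [237.2 146.9] 159 [ 0.4301 -0.3371  0.04  ] tub [ 0.4612 -0.309 ]
scene 0.53 [381.5 279.6] 241 [0.5975 0.3023 0.04  ] tub [0.6205 0.2995]
```

View pics/l3.png

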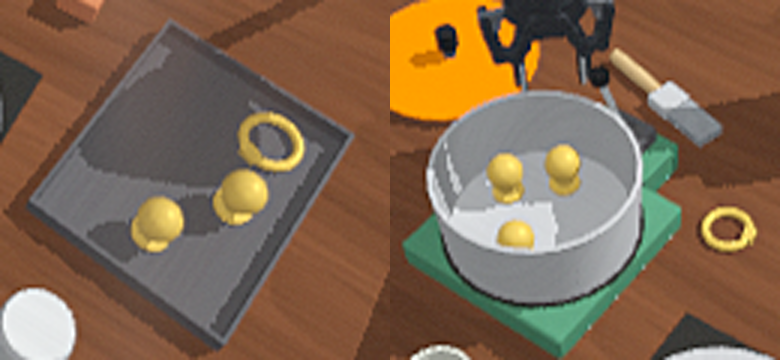

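Request:
{"name": "play_rows", "arguments": {"increments": [{"hand":90,"slide":[0.6,3,0],"delta_rot":[0,0,0]},{"hand":90,"slide":[0.6,5,0],"delta_rot":[0,0,0]},{"hand":90,"slide":[0.6,5,0],"delta_rot":[0,0,0]},{"hand":90,"slide":[0.6,5,0],"delta_rot":[0,0,0]},{"hand":90,"slide":[0.6,5,0],"delta_rot":[0,0,0]},{"hand":90,"slide":[0.6,5,0],"delta_rot":[0,0,0]},{"hand":90,"slide":[0.6,5,0],"delta_rot":[0,0,0]},{"hand":90,"slide":[0.6,5,0],"delta_rot":[0,0,0]},{"hand":90,"slide":[0.6,5,0],"delta_rot":[0,0,0]},{"hand":90,"slide":[0.6,5,0],"delta_rot":[0,0,0]},{"hand":90,"slide":[0.6,5,0],"delta_rot":[0,0,0]},{"hand":90,"slide":[0.3,5,0],"delta_rot":[0,0,0]}]}}

```text
time: 32.05
position: [0.5209, 0.2636, 0.2067]
orientation: [[0.705, 0.709, -0.001], [0.709, -0.705, -0.001], [-0.001, -0.0, -1.0]]
contact_force: [-0.3, -0.5, 0.6]
gripper_width: 0.0554
```

Request:
{"name": "play_rows", "arguments": {"increments": [{"hand":90,"slide":[0,5,-1],"delta_rot":[0,0,0]},{"hand":90,"slide":[0,3.5,-2],"delta_rot":[0,0,0]},{"hand":90,"slide":[0,1,-3],"delta_rot":[0,0,0]},{"hand":90,"slide":[0,0,-3],"delta_rot":[0,0,0]},{"hand":90,"slide":[0,0,-1],"delta_rot":[0,0,0]},{"hand":90,"slide":[0,0,0],"delta_rot":[0,0,0]},{"hand":90,"slide":[0,0,0],"delta_rot":[0,0,0]}]}}

```text
time: 32.92
position: [0.5216, 0.3576, 0.1089]
orientation: [[0.705, 0.709, 0.002], [0.709, -0.705, 0.001], [0.002, 0.0, -1.0]]
contact_force: [0.7, -0.3, -0.1]
gripper_width: 0.0555
```

Request:
{"name": "play_rows", "arguments": {"increments": [{"hand":90,"slide":[0,-0.2,-1.2],"delta_rot":[0,0,0]},{"hand":90,"slide":[0,0,-2],"delta_rot":[0,0,0]},{"hand":90,"slide":[0,0,-2],"delta_rot":[0,0,0]},{"hand":90,"slide":[0,0,-2],"delta_rot":[0,0,0]},{"hand":90,"slide":[0,0,-1.5],"delta_rot":[0,0,0]},{"hand":90,"slide":[0,0,0],"delta_rot":[0,0,0]},{"hand":255,"slide":[0,0,0],"delta_rot":[0,0,0]},{"hand":255,"slide":[0,0,0],"delta_rot":[0,0,0]},{"hand":255,"slide":[0,0,0],"delta_rot":[0,0,0]},{"hand":255,"slide":[0,0,0],"delta_rot":[0,0,0]}]}}

```text
time: 34.17
position: [0.5215, 0.3558, 0.0213]
orientation: [[0.705, 0.709, 0.001], [0.709, -0.705, 0.001], [0.001, 0.0, -1.0]]
contact_force: [0.3, 0.9, 6.0]
gripper_width: 0.0394
```

Request:
{"name": "play_rows", "arguments": {"increments": [{"hand":255,"slide":[0,0,1],"delta_rot":[0,0,0]},{"hand":255,"slide":[0,0,4],"delta_rot":[0,0,0]},{"hand":255,"slide":[0,0,5],"delta_rot":[0,0,0]},{"hand":255,"slide":[0,-2,5],"delta_rot":[0,0,0]},{"hand":255,"slide":[0,-4,4],"delta_rot":[0,0,0]},{"hand":255,"slide":[0,-4.5,0],"delta_rot":[0,0,0]},{"hand":255,"slide":[0,-4.5,0],"delta_rot":[0,0,0]},{"hand":255,"slide":[0,-4.5,0],"delta_rot":[0,0,0]},{"hand":255,"slide":[0,-4.5,0],"delta_rot":[0,0,0]},{"hand":255,"slide":[0,-4.5,0],"delta_rot":[0,0,0]},{"hand":255,"slide":[0,-4.5,0],"delta_rot":[0,0,0]},{"hand":255,"slide":[0,-4.5,0],"delta_rot":[0,0,0]}]}}

```text
time: 35.67
position: [0.5205, -0.0211, 0.2109]
orientation: [[0.705, 0.71, -0.0], [0.71, -0.705, -0.0], [-0.0, 0.0, -1.0]]
contact_force: [0.4, -0.1, -2.5]
gripper_width: 0.0394
```

Request:
{"name": "play_rows", "arguments": {"increments": [{"hand":255,"slide":[0,-4.5,0],"delta_rot":[0,0,0]},{"hand":255,"slide":[0,-4.5,0],"delta_rot":[0,0,0]},{"hand":255,"slide":[0,-4.5,0],"delta_rot":[0,0,0]},{"hand":255,"slide":[0,-4,0],"delta_rot":[0,0,0]},{"hand":255,"slide":[0,-3,0],"delta_rot":[0,0,0]},{"hand":255,"slide":[0,-2,0],"delta_rot":[0,0,0]},{"hand":255,"slide":[0,0,0],"delta_rot":[0,0,0]},{"hand":255,"slide":[0,0,0],"delta_rot":[0,0,0]}]}}

```text
time: 36.67
position: [0.5214, -0.243, 0.2106]
orientation: [[0.703, 0.711, 0.0], [0.711, -0.703, 0.001], [0.001, -0.0, -1.0]]
contact_force: [-0.0, 0.5, -1.9]
gripper_width: 0.0394
```

Request:
{"name": "play_rows", "arguments": {"increments": [{"hand":255,"slide":[0,-0.4,-3],"delta_rot":[0,0,0]},{"hand":255,"slide":[0,0,-3.5],"delta_rot":[0,0,0]},{"hand":255,"slide":[0,0,-3.5],"delta_rot":[0,0,0]},{"hand":255,"slide":[0,0,-2],"delta_rot":[0,0,0]},{"hand":255,"slide":[0,0,-1.3],"delta_rot":[0,0,0]},{"hand":255,"slide":[0,0,0],"delta_rot":[0,0,0]},{"hand":90,"slide":[0,0,0],"delta_rot":[0,0,0]},{"hand":90,"slide":[0,0,0],"delta_rot":[0,0,0]},{"hand":90,"slide":[0,0,0],"delta_rot":[0,0,0]},{"hand":90,"slide":[0,0,3],"delta_rot":[0,0,0]},{"hand":90,"slide":[0,0,5],"delta_rot":[0,0,0]},{"hand":90,"slide":[0,0,5],"delta_rot":[0,0,0]}]}}

```text
time: 38.17
position: [0.5209, -0.2485, 0.2092]
orientation: [[0.705, 0.71, 0.0], [0.71, -0.705, 0.0], [0.0, 0.0, -1.0]]
contact_force: [0.2, -0.7, 0.6]
gripper_width: 0.0552
```

```bash
python3 look.py l4
```

```text
top 0.46 [331.7 209.7] 153 [ 0.507  -0.3716  0.04  ] tub [ 0.5007 -0.3648]
top 0.37 [321.  224.9] 58 [ 0.4569 -0.3346  0.04  ] tub [ 0.452  -0.3288]
scene 0.75 [218.1 149.8] 150 [ 0.4801 -0.3862  0.04  ] tub [ 0.5089 -0.3557]
scene 0.71 [381.5 279.7] 244 [0.5977 0.3026 0.04  ] tub [0.6207 0.2998]
scene 0.58 [221.3 168.2] 91 [ 0.5398 -0.3236  0.04  ] tub [ 0.5656 -0.2961]
scene 0.49 [237.2 146.8] 149 [ 0.4294 -0.3375  0.04  ] tub [ 0.4606 -0.3094]
```

View pics/l4.png

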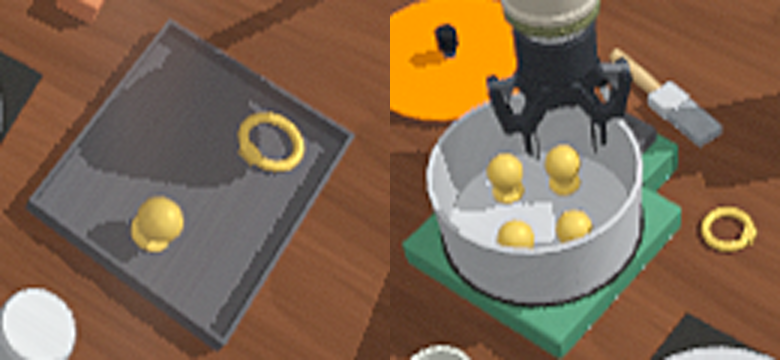

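Request:
{"name": "play_rows", "arguments": {"increments": [{"hand":90,"slide":[0.6,3,0],"delta_rot":[0,0,0]},{"hand":90,"slide":[0.6,5,0],"delta_rot":[0,0,0]},{"hand":90,"slide":[0.6,5,0],"delta_rot":[0,0,0]},{"hand":90,"slide":[0.6,5,0],"delta_rot":[0,0,0]},{"hand":90,"slide":[0.6,5,0],"delta_rot":[0,0,0]},{"hand":90,"slide":[0.6,5,0],"delta_rot":[0,0,0]},{"hand":90,"slide":[0.6,5,0],"delta_rot":[0,0,0]},{"hand":90,"slide":[0.6,5,0],"delta_rot":[0,0,0]},{"hand":90,"slide":[0.6,5,0],"delta_rot":[0,0,0]},{"hand":90,"slide":[0.6,5,-1],"delta_rot":[0,0,0]},{"hand":90,"slide":[0.6,4,-3],"delta_rot":[0,0,0]},{"hand":90,"slide":[0.3,2.5,-3],"delta_rot":[0,0,0]}]}}

```text
time: 39.88
position: [0.5889, 0.2986, 0.135]
orientation: [[0.703, 0.711, -0.002], [0.711, -0.703, 0.0], [-0.001, -0.001, -1.0]]
contact_force: [0.7, 0.7, -0.1]
gripper_width: 0.0553
```

Request:
{"name": "play_rows", "arguments": {"increments": [{"hand":90,"slide":[0,0,-3],"delta_rot":[0,0,0]},{"hand":90,"slide":[0,0,0],"delta_rot":[0,0,0]},{"hand":90,"slide":[0,0,0],"delta_rot":[0,0,0]}]}}

```text
time: 40.25
position: [0.5903, 0.2961, 0.1082]
orientation: [[0.705, 0.709, 0.0], [0.709, -0.705, 0.0], [0.0, 0.0, -1.0]]
contact_force: [-0.4, -0.4, 0.3]
gripper_width: 0.0552
```

Request:
{"name": "play_rows", "arguments": {"increments": [{"hand":90,"slide":[0,0.4,-1.2],"delta_rot":[0,0,0]},{"hand":90,"slide":[0,0,-2],"delta_rot":[0,0,0]},{"hand":90,"slide":[0,0,-2],"delta_rot":[0,0,0]},{"hand":90,"slide":[0,0,-2],"delta_rot":[0,0,0]},{"hand":90,"slide":[0,0,-1.4],"delta_rot":[0,0,0]},{"hand":90,"slide":[0,0,0],"delta_rot":[0,0,0]},{"hand":255,"slide":[0,0,0],"delta_rot":[0,0,0]},{"hand":255,"slide":[0,0,0],"delta_rot":[0,0,0]},{"hand":255,"slide":[0,0,0],"delta_rot":[0,0,0]},{"hand":255,"slide":[0,0,0],"delta_rot":[0,0,0]}]}}

```text
time: 41.5
position: [0.5906, 0.3007, 0.0224]
orientation: [[0.705, 0.71, 0.001], [0.71, -0.705, 0.001], [0.001, 0.001, -1.0]]
contact_force: [0.3, 0.1, 5.1]
gripper_width: 0.0399
```

Request:
{"name": "play_rows", "arguments": {"increments": [{"hand":255,"slide":[0,0,1],"delta_rot":[0,0,0]},{"hand":255,"slide":[0,0,4],"delta_rot":[0,0,0]},{"hand":255,"slide":[0,0,5],"delta_rot":[0,0,0]},{"hand":255,"slide":[-0.5,-2,5],"delta_rot":[0,0,0]},{"hand":255,"slide":[-0.5,-4,4],"delta_rot":[0,0,0]},{"hand":255,"slide":[-0.7,-4.5,0],"delta_rot":[0,0,0]},{"hand":255,"slide":[-0.7,-4.5,0],"delta_rot":[0,0,0]},{"hand":255,"slide":[-0.7,-4.5,0],"delta_rot":[0,0,0]},{"hand":255,"slide":[-0.7,-4.5,0],"delta_rot":[0,0,0]},{"hand":255,"slide":[-0.7,-4.5,0],"delta_rot":[0,0,0]},{"hand":255,"slide":[-0.7,-4.5,0],"delta_rot":[0,0,0]},{"hand":255,"slide":[-0.7,-4.5,0],"delta_rot":[0,0,0]}]}}

```text
time: 43.0
position: [0.5304, -0.076, 0.2119]
orientation: [[0.705, 0.71, 0.0], [0.71, -0.705, -0.0], [-0.0, 0.0, -1.0]]
contact_force: [1.0, -0.2, -1.1]
gripper_width: 0.0396
```

Request:
{"name": "play_rows", "arguments": {"increments": [{"hand":255,"slide":[-0.6,-4.5,0],"delta_rot":[0,0,0]},{"hand":255,"slide":[-0.6,-4.5,0],"delta_rot":[0,0,0]},{"hand":255,"slide":[-0.5,-4.5,0],"delta_rot":[0,0,0]},{"hand":255,"slide":[-0.4,-4.2,0],"delta_rot":[0,0,0]},{"hand":255,"slide":[0,-3,0],"delta_rot":[0,0,0]},{"hand":255,"slide":[0,-2,0],"delta_rot":[0,0,0]},{"hand":255,"slide":[0,0,0],"delta_rot":[0,0,0]},{"hand":255,"slide":[0,0,0],"delta_rot":[0,0,0]}]}}

```text
time: 44.0
position: [0.5105, -0.2999, 0.2116]
orientation: [[0.703, 0.711, 0.0], [0.711, -0.703, 0.001], [0.001, -0.0, -1.0]]
contact_force: [-0.3, 0.9, -1.7]
gripper_width: 0.0397
```

Request:
{"name": "play_rows", "arguments": {"increments": [{"hand":255,"slide":[0,-0.5,-2],"delta_rot":[0,0,0]},{"hand":255,"slide":[0,0,-3],"delta_rot":[0,0,0]},{"hand":255,"slide":[0,0,-3],"delta_rot":[0,0,0]},{"hand":255,"slide":[0,0,-3],"delta_rot":[0,0,0]},{"hand":255,"slide":[0,0,-2.4],"delta_rot":[0,0,0]},{"hand":255,"slide":[0,0,0],"delta_rot":[0,0,0]},{"hand":90,"slide":[0,0,0],"delta_rot":[0,0,0]},{"hand":90,"slide":[0,0,0],"delta_rot":[0,0,0]},{"hand":90,"slide":[0,0,0],"delta_rot":[0,0,0]},{"hand":90,"slide":[0,0,3],"delta_rot":[0,0,0]},{"hand":90,"slide":[0,0,5],"delta_rot":[0,0,0]},{"hand":90,"slide":[0,0,5],"delta_rot":[0,0,0]}]}}

```text
time: 45.5
position: [0.51, -0.3065, 0.2094]
orientation: [[0.705, 0.71, 0.0], [0.71, -0.705, -0.0], [0.0, 0.0, -1.0]]
contact_force: [1.1, -0.6, -0.3]
gripper_width: 0.0551
```

Request:
{"name": "play_rows", "arguments": {"increments": [{"hand":90,"slide":[0.5,4,0],"delta_rot":[0,0,0]},{"hand":90,"slide":[1,5,0],"delta_rot":[0,0,0]},{"hand":90,"slide":[1,5,0],"delta_rot":[0,0,0]},{"hand":90,"slide":[0,3,0],"delta_rot":[0,0,0]},{"hand":90,"slide":[0,0,0],"delta_rot":[0,0,0]}]}}

```text
time: 46.12
position: [0.5356, -0.1337, 0.2083]
orientation: [[0.701, 0.713, 0.001], [0.713, -0.701, 0.0], [0.001, 0.001, -1.0]]
contact_force: [0.0, -0.8, 0.1]
gripper_width: 0.055
```

Run:
```python
from h import *
s=r.read_camera("scene");t=r.read_camera("top")
cv2.imwrite("pics/s5.png",cv2.resize(s,None,fx=1.5,fy=1.5,interpolation=2)[:,:,::-1])
crop(t,160,120,220,160,3.5,"pics/t5.png")
```

```text
(no output)
```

View pics/s5.png

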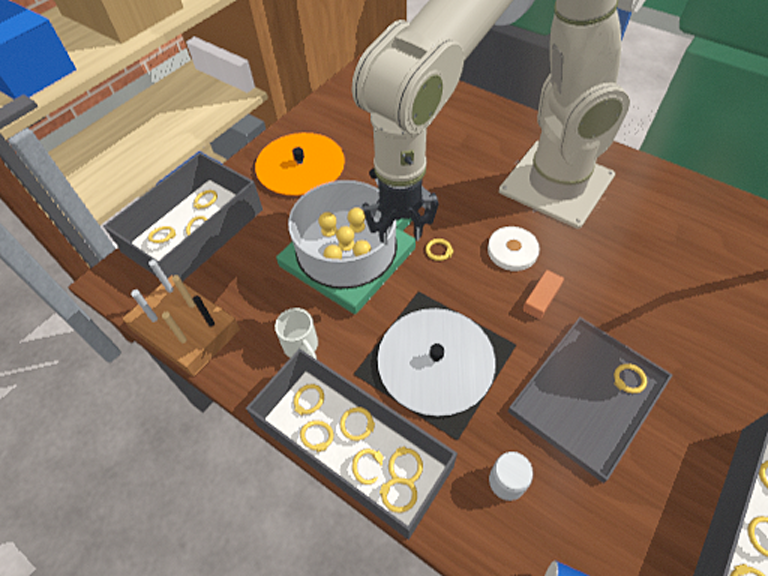

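View pics/t5.png

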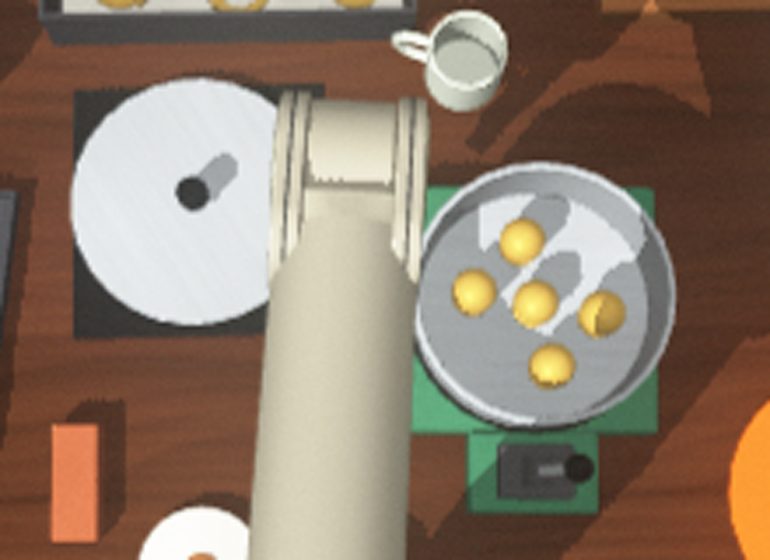

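Request:
{"name": "play_rows", "arguments": {"increments": [{"hand":0,"slide":[2,3.5,0],"delta_rot":[0,0,0]},{"hand":0,"slide":[2.5,4,0],"delta_rot":[0,0,0]},{"hand":0,"slide":[2.5,4,-1],"delta_rot":[0,0,0]},{"hand":0,"slide":[1.7,3,-3],"delta_rot":[0,0,0]},{"hand":0,"slide":[0,0,-4],"delta_rot":[0,0,0]},{"hand":0,"slide":[0,0,-2],"delta_rot":[0,0,0]},{"hand":0,"slide":[0,0,0],"delta_rot":[0,0,0]},{"hand":0,"slide":[0,0,0],"delta_rot":[0,0,0]}]}}

```text
time: 47.22
position: [0.6229, 0.0076, 0.1092]
orientation: [[0.706, 0.709, 0.002], [0.709, -0.706, -0.0], [0.001, 0.002, -1.0]]
contact_force: [0.5, 0.1, -0.0]
gripper_width: 0.0851
```

Request:
{"name": "play_rows", "arguments": {"increments": [{"hand":0,"slide":[0,0.6,-2],"delta_rot":[0,0,0]},{"hand":0,"slide":[0,0,-2.5],"delta_rot":[0,0,0]},{"hand":0,"slide":[0,0,-2],"delta_rot":[0,0,0]},{"hand":0,"slide":[0,0,-1],"delta_rot":[0,0,0]},{"hand":0,"slide":[0,0,0],"delta_rot":[0,0,0]},{"hand":255,"slide":[0,0,0],"delta_rot":[0,0,0]},{"hand":255,"slide":[0,0,0],"delta_rot":[0,0,0]},{"hand":255,"slide":[0,0,0],"delta_rot":[0,0,0]},{"hand":255,"slide":[0,0,0],"delta_rot":[0,0,0]},{"hand":255,"slide":[0,0,0],"delta_rot":[0,0,0]},{"hand":255,"slide":[0,0,0],"delta_rot":[0,0,0]}]}}

```text
time: 48.6
position: [0.6226, 0.0143, 0.0333]
orientation: [[0.705, 0.709, 0.001], [0.709, -0.705, -0.0], [0.001, 0.001, -1.0]]
contact_force: [-0.5, -0.6, 5.2]
gripper_width: 0.0282
```

Request:
{"name": "play_rows", "arguments": {"increments": [{"hand":255,"slide":[0,0,0.5],"delta_rot":[0,0,0]},{"hand":255,"slide":[0,0,1.5],"delta_rot":[0,0,0]},{"hand":255,"slide":[0,0,2.5],"delta_rot":[0,0,0]},{"hand":255,"slide":[0,0,3],"delta_rot":[0,0,0]},{"hand":255,"slide":[0,0,3],"delta_rot":[0,0,0]},{"hand":255,"slide":[0,0,3],"delta_rot":[0,0,0]},{"hand":255,"slide":[0,0,3],"delta_rot":[0,0,0]},{"hand":255,"slide":[0,0,2.5],"delta_rot":[0,0,0]},{"hand":255,"slide":[0,0,1.5],"delta_rot":[0,0,0]},{"hand":255,"slide":[0,0,0.5],"delta_rot":[0,0,0]}]}}

```text
time: 49.85
position: [0.6222, 0.0145, 0.2434]
orientation: [[0.705, 0.71, 0.001], [0.71, -0.705, -0.0], [0.001, 0.001, -1.0]]
contact_force: [-0.0, 0.4, -3.4]
gripper_width: 0.0282
```

Request:
{"name": "play_rows", "arguments": {"increments": [{"hand":255,"slide":[-0.6,-1.6,0],"delta_rot":[0,0,0]},{"hand":255,"slide":[-1,-3,0],"delta_rot":[0,0,0]},{"hand":255,"slide":[-1.2,-3.5,0],"delta_rot":[0,0,0]},{"hand":255,"slide":[-1.2,-3.5,0],"delta_rot":[0,0,0]},{"hand":255,"slide":[-1.2,-3.5,0],"delta_rot":[0,0,0]},{"hand":255,"slide":[-1.2,-3.5,0],"delta_rot":[0,0,0]},{"hand":255,"slide":[-1.2,-3.5,0],"delta_rot":[0,0,0]},{"hand":255,"slide":[-1.2,-3.5,0],"delta_rot":[0,0,0]},{"hand":255,"slide":[-1.2,-3.5,0],"delta_rot":[0,0,0]},{"hand":255,"slide":[-0.8,-2.0,0],"delta_rot":[0,0,0]},{"hand":255,"slide":[-0.4,-1.0,0],"delta_rot":[0,0,0]},{"hand":255,"slide":[0,0,0],"delta_rot":[0,0,0]}]}}

```text
time: 51.35
position: [0.5093, -0.3072, 0.2419]
orientation: [[0.706, 0.709, -0.001], [0.709, -0.706, 0.0], [-0.0, -0.001, -1.0]]
contact_force: [1.3, 1.2, -4.0]
gripper_width: 0.0285
```

Request:
{"name": "play_rows", "arguments": {"increments": [{"hand":255,"slide":[0,0,0],"delta_rot":[0,0,0]},{"hand":255,"slide":[0,0,0],"delta_rot":[0,0,0]}]}}

```text
time: 51.6
position: [0.5105, -0.3055, 0.2426]
orientation: [[0.703, 0.711, 0.0], [0.711, -0.703, 0.0], [0.0, 0.0, -1.0]]
contact_force: [-0.2, 0.7, -3.3]
gripper_width: 0.0285
```

Run:
```python
from h import *
s=r.read_camera("scene");t=r.read_camera("top")
crop(s,160,80,160,130,4.5,"pics/s6.png")
crop(t,240,140,140,140,4,"pics/t6.png")
o=r.get_obs();print(o['position'])
```

```text
[ 0.51037847 -0.30592069  0.24257181]
```

View pics/s6.png

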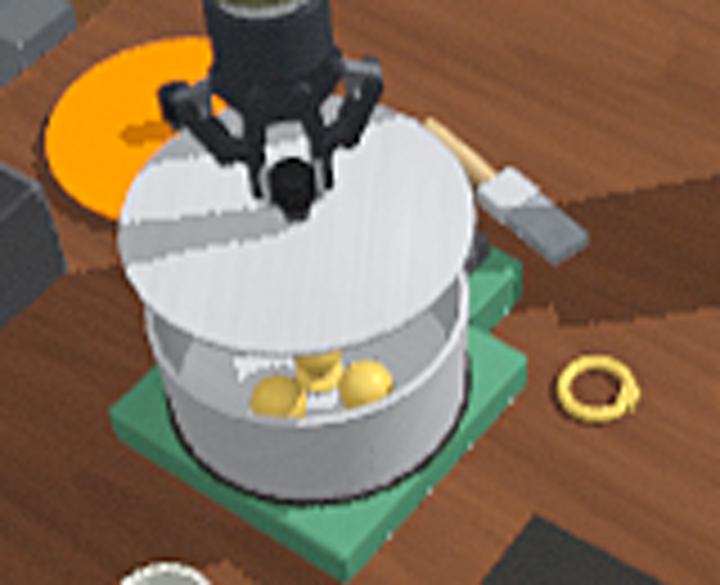

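Request:
{"name": "play_rows", "arguments": {"increments": [{"hand":255,"slide":[0,-0.1,-1],"delta_rot":[0,0,0]},{"hand":255,"slide":[0,0,-1.5],"delta_rot":[0,0,0]},{"hand":255,"slide":[0,0,-1.5],"delta_rot":[0,0,0]},{"hand":255,"slide":[0,0,-1],"delta_rot":[0,0,0]},{"hand":255,"slide":[0,0,-1],"delta_rot":[0,0,0]},{"hand":255,"slide":[0,0,-0.7],"delta_rot":[0,0,0]},{"hand":255,"slide":[0,0,-0.5],"delta_rot":[0,0,0]},{"hand":255,"slide":[0,0,-0.4],"delta_rot":[0,0,0]},{"hand":255,"slide":[0,0,0],"delta_rot":[0,0,0]}]}}

```text
time: 52.82
position: [0.51, -0.3076, 0.1664]
orientation: [[0.705, 0.71, -0.0], [0.71, -0.705, 0.0], [-0.0, -0.0, -1.0]]
contact_force: [-0.9, 0.2, -3.7]
gripper_width: 0.028
```

Request:
{"name": "play_rows", "arguments": {"increments": [{"hand":255,"slide":[0,0,-0.3],"delta_rot":[0,0,0]},{"hand":255,"slide":[0,0,0],"delta_rot":[0,0,0]},{"hand":255,"slide":[0,0,0],"delta_rot":[0,0,0]}]}}

```text
time: 53.2
position: [0.5104, -0.3078, 0.1645]
orientation: [[0.705, 0.709, 0.001], [0.709, -0.705, -0.001], [0.0, 0.001, -1.0]]
contact_force: [-2.9, 0.9, 6.1]
gripper_width: 0.0283
```

Request:
{"name": "play_rows", "arguments": {"increments": [{"hand":90,"slide":[0,0,0],"delta_rot":[0,0,0]},{"hand":90,"slide":[0,0,0],"delta_rot":[0,0,0]},{"hand":90,"slide":[0,0,0],"delta_rot":[0,0,0]},{"hand":90,"slide":[0,0,0],"delta_rot":[0,0,0]},{"hand":90,"slide":[0,0,3],"delta_rot":[0,0,0]},{"hand":90,"slide":[0,0,4],"delta_rot":[0,0,0]},{"hand":90,"slide":[0,0,3],"delta_rot":[0,0,0]},{"hand":255,"slide":[0,-4,0],"delta_rot":[0,0,0]},{"hand":255,"slide":[0,-5,0],"delta_rot":[0,0,0]},{"hand":255,"slide":[0,-5,0],"delta_rot":[0,0,0]},{"hand":255,"slide":[0,0,0],"delta_rot":[0,0,0]}]}}

```text
time: 54.58
position: [0.5079, -0.4521, 0.2619]
orientation: [[0.709, 0.705, -0.002], [0.705, -0.709, -0.0], [-0.002, -0.001, -1.0]]
contact_force: [-0.2, 1.5, -0.4]
gripper_width: 0.0002
```

Run:
```python
from h import *
s=r.read_camera("scene");t=r.read_camera("top")
crop(s,160,80,160,130,4.5,"pics/s7.png")
crop(t,240,140,140,140,4,"pics/t7.png")
o=r.get_obs();print(o['position'],o['gripper_width'])
for c in("top","scene"):
    for d in r.cut_out(c,"lever"): print(c,d['score'],cen(d['mask']))
```

```text
[ 0.51005763 -0.4476457   0.26298078] 0.00032599753887503256
top 0.55 (np.float64(321.95283018867923), np.float64(254.26415094339623))
scene 0.39 (np.float64(236.23571147024043), np.float64(176.0070949940875))
```

View pics/s7.png

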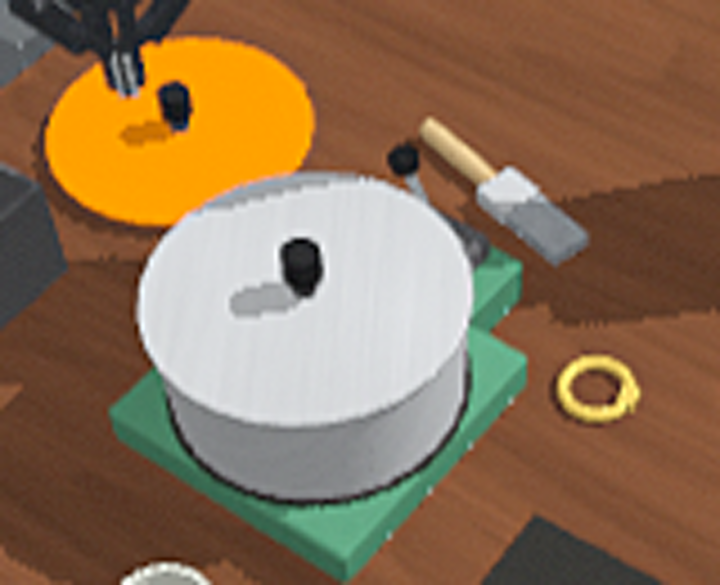

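View pics/t7.png

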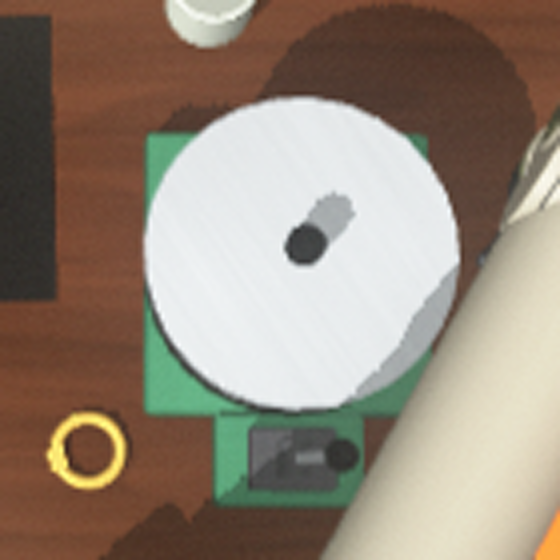

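Request:
{"name": "play_rows", "arguments": {"increments": [{"hand":255,"slide":[-2,0.5,0],"delta_rot":[0,0,5]},{"hand":255,"slide":[-3,0.7,0],"delta_rot":[0,0,5]},{"hand":255,"slide":[-3,0.8,0],"delta_rot":[0,0,5]},{"hand":255,"slide":[-3,1,0],"delta_rot":[0,0,5]},{"hand":255,"slide":[-3,1,0],"delta_rot":[0,0,5]},{"hand":255,"slide":[-1.7,1,0],"delta_rot":[0,0,5]},{"hand":255,"slide":[0,0.5,-2],"delta_rot":[0,0,5]},{"hand":255,"slide":[0,0,-3],"delta_rot":[0,0,5]},{"hand":255,"slide":[0,0,-2],"delta_rot":[0,0,5]},{"hand":255,"slide":[0,0,0],"delta_rot":[0,0,0]},{"hand":255,"slide":[0,0,0],"delta_rot":[0,0,0]}]}}

```text
time: 56.15
position: [0.3537, -0.3925, 0.1947]
orientation: [[-0.002, 1.0, 0.001], [1.0, 0.002, -0.001], [-0.001, 0.001, -1.0]]
contact_force: [-0.4, 0.3, 0.6]
gripper_width: 0.0
```

Request:
{"name": "play_rows", "arguments": {"increments": [{"hand":255,"slide":[0,0,-3],"delta_rot":[0,0,0]},{"hand":255,"slide":[0,0,-3],"delta_rot":[0,0,0]},{"hand":255,"slide":[0,0,-0.7],"delta_rot":[0,0,0]},{"hand":255,"slide":[0,0,0],"delta_rot":[0,0,0]},{"hand":255,"slide":[0,1,0],"delta_rot":[0,0,0]},{"hand":255,"slide":[0,1,0],"delta_rot":[0,0,0]},{"hand":255,"slide":[0,0,0],"delta_rot":[0,0,0]}]}}

```text
time: 57.02
position: [0.3535, -0.3718, 0.1272]
orientation: [[-0.005, 1.0, 0.0], [1.0, 0.005, -0.001], [-0.001, 0.0, -1.0]]
contact_force: [-0.0, -0.0, -0.8]
gripper_width: -0.0001
```

Run:
```python
from h import *
s=r.read_camera("scene")
crop(s,200,70,120,110,5,"pics/s8.png")
```

```text
(no output)
```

View pics/s8.png

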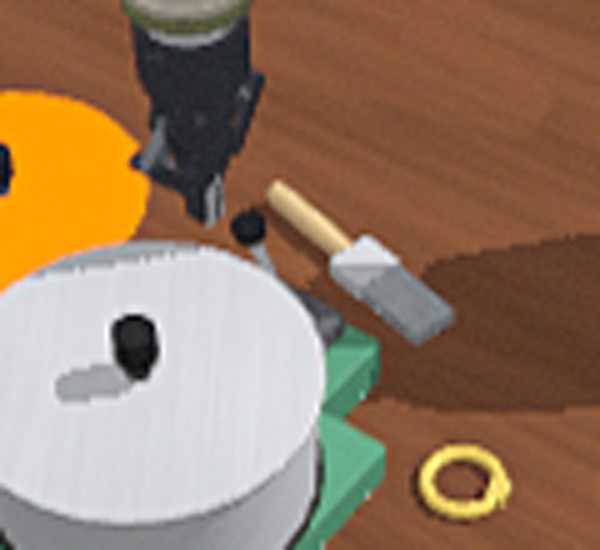

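Fingers are beside the ball on its -y side. Now push.

Request:
{"name": "play_rows", "arguments": {"increments": [{"hand":255,"slide":[0,1,0],"delta_rot":[0,0,0]},{"hand":255,"slide":[0,1,0],"delta_rot":[0,0,0]},{"hand":255,"slide":[0,1,0],"delta_rot":[0,0,0]},{"hand":255,"slide":[0,1,0],"delta_rot":[0,0,0]},{"hand":255,"slide":[0,1,0],"delta_rot":[0,0,0]},{"hand":255,"slide":[0,1,0],"delta_rot":[0,0,0]},{"hand":255,"slide":[0,1,0],"delta_rot":[0,0,0]},{"hand":255,"slide":[0,0.7,0],"delta_rot":[0,0,0]},{"hand":255,"slide":[0,0,0],"delta_rot":[0,0,0]}]}}

```text
time: 58.2
position: [0.353, -0.295, 0.1265]
orientation: [[-0.004, 1.0, -0.0], [1.0, 0.004, 0.0], [0.0, -0.0, -1.0]]
contact_force: [-0.1, 0.3, -0.2]
gripper_width: 0.0001
```

Run:
```python
from h import *
s=r.read_camera("scene")
crop(s,200,70,120,110,5,"pics/s9.png")
```

```text
(no output)
```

View pics/s9.png

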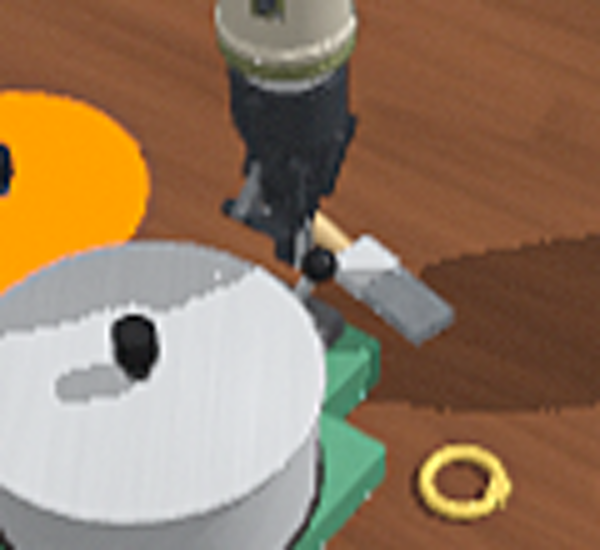

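Request:
{"name": "play_rows", "arguments": {"increments": [{"hand":255,"slide":[0,0.5,0],"delta_rot":[0,0,0]},{"hand":255,"slide":[0,0.5,0],"delta_rot":[0,0,0]},{"hand":255,"slide":[0,0.4,0],"delta_rot":[0,0,0]},{"hand":255,"slide":[0,0,0],"delta_rot":[0,0,0]},{"hand":255,"slide":[0,0,0],"delta_rot":[0,0,0]}]}}

```text
time: 58.88
position: [0.3526, -0.2878, 0.127]
orientation: [[0.001, 1.0, 0.003], [1.0, -0.001, -0.009], [-0.009, 0.003, -1.0]]
contact_force: [4.2, -30.1, -17.9]
gripper_width: -0.0002
```

Run:
```python
from h import *
s=r.read_camera("scene")
crop(s,200,70,120,110,5,"pics/s10.png")
def atx(uv,x):
    p,d=ray("scene",uv); return p+d*(x-p[0])/d[0]
print(atx((249.7,115.3),.356),atx((263.8,123),.356))
```

```text
[ 0.356      -0.32879597  0.14225187] [ 0.356      -0.26865568  0.13815525]
```

View pics/s10.png

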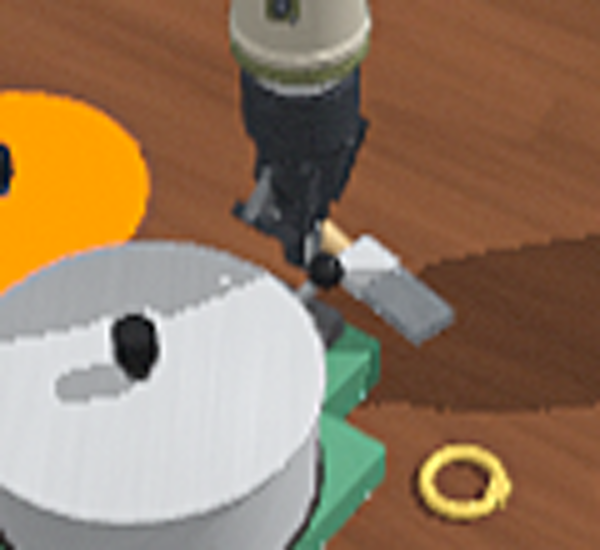

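Request:
{"name": "play_rows", "arguments": {"increments": [{"hand":255,"slide":[0,-1.5,0],"delta_rot":[0,0,0]},{"hand":255,"slide":[0,-3,0],"delta_rot":[0,0,0]},{"hand":255,"slide":[0,-3,1],"delta_rot":[0,0,0]},{"hand":255,"slide":[0,-2,4],"delta_rot":[0,0,0]},{"hand":255,"slide":[0,-2,5],"delta_rot":[0,0,0]},{"hand":255,"slide":[0,-4,5],"delta_rot":[0,0,0]},{"hand":255,"slide":[0,-4,0],"delta_rot":[0,0,0]},{"hand":255,"slide":[0,0,0],"delta_rot":[0,0,0]},{"hand":255,"slide":[0,0,0],"delta_rot":[0,0,0]}]}}

```text
time: 60.05
position: [0.3534, -0.4748, 0.2748]
orientation: [[-0.004, 1.0, -0.0], [1.0, 0.004, 0.002], [0.002, -0.0, -1.0]]
contact_force: [0.7, 0.3, 0.3]
gripper_width: 0.0001
```

Run:
```python
from h import *
s=r.read_camera("scene");t=r.read_camera("top")
cv2.imwrite("pics/s11.png",cv2.resize(s,None,fx=1.5,fy=1.5,interpolation=2)[:,:,::-1])
crop(t,240,140,140,140,4,"pics/t11.png")
o=r.get_obs();print(o['position'],o['contact_force'])
```

```text
[ 0.35356009 -0.47451001  0.27523111] [-0.05218724  0.06593772  0.81577687]
```

View pics/s11.png

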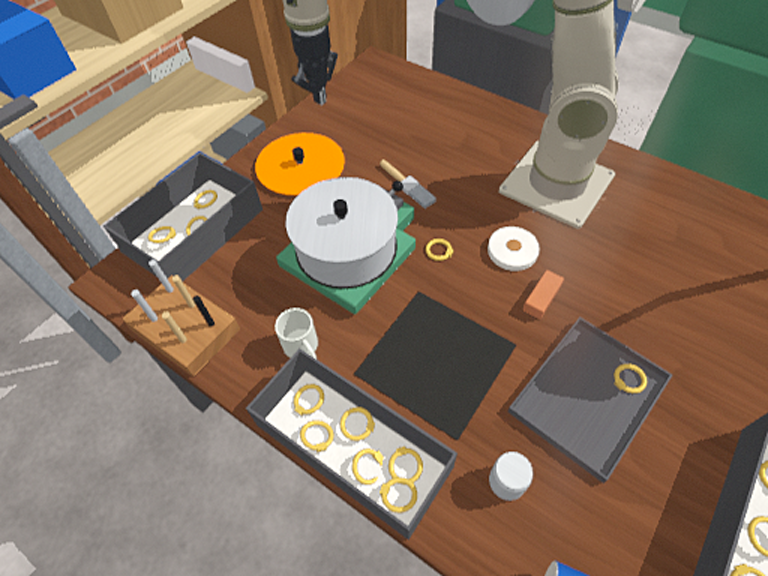

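View pics/t11.png

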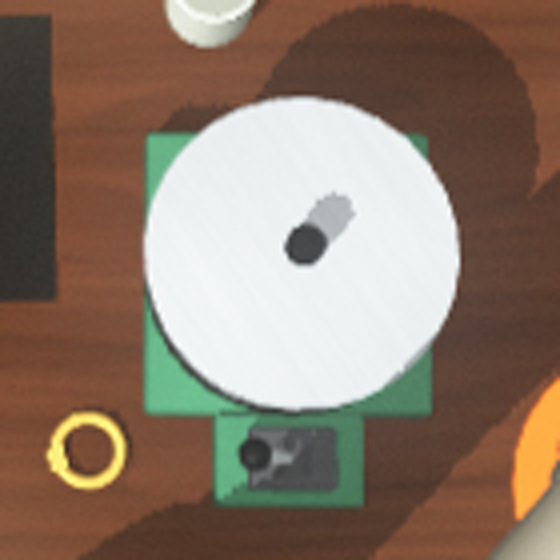

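Run:
```python
from h import *
a=at("top",(325.5,254),.1415);X=tri((303.75,253.5),(397/1.5,186/1.5));a0=tri((325.4,254),(249.7,115.3))
print(a0,X, "len",np.linalg.norm(X-a0)); pv=np.array([.355,-.303,.072])
f=lambda q:np.arctan2(q[1]-pv[1],q[2]-pv[2])
print("swing",f(X)-f(a0), 2*np.arcsin(np.linalg.norm(X-a0)/.15))
```

```text
[ 0.35621048 -0.33079664  0.14166146] [ 0.3587296  -0.26516899  0.13783572] len 0.06578731040135766
swing 0.9012195043287647 0.9080405835887224
```

Run:
```python
from workcell import r
print(r.sign_off(), r.get_obs()['time'])
```

```text
the job is handed in; nothing more can be done
the job is handed in; nothing more can be done
```

The job is handed in at about 60 s of robot time, with every step done in the required order; the sign-off gives no verdict.

- **Lid off:** I lifted the steel lid by its black knob and laid it, knob up, about 2 mm from my measured centre of the mat.
- **Knobs:** All five knobs went into the tub, each released about 8 mm above the floor. One was knocked aside in the tray partway through, so I found it again in the pictures before picking it up. The last view before the lid went on showed all five standing clear of the lid.
- **Lid back on:** I set it back with light contact (about 6 N). It looks level and within a few millimetres of the tub's centre.
- **Lever:** I pushed it until it met its stop at about 30 N. The cameras measured a swing of about 0.90 rad from its start, which was somewhere in the stated 0 to 0.15 rad. My pivot estimate puts it at about 1.0 rad. That is above the 0.9 rad limit, but the lever angle itself was never read directly.

In the last picture the ring handle is still in the tray, the other things look unmoved and the arm is clear. The contact force reads near zero. No check failed. The one disagreement was a rough reading of the tub's centre from the scene camera, about 15 mm off the others. I used the top camera's value, which agreed with where the lid was gripped.

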